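Build a riser from L-plates and set the tube rack on it

ROBOT

A 6-joint arm with a two-finger parallel gripper is mounted at the origin on a cart in front of the work surface, level with it; the furniture and walls round the work are solid. World frame = base frame: x ahead of the robot, y to its left, z up, the work surface at z = 0. Lengths are in m, angles in rad, forces in N, time in s.
With the tool pointing down it reaches from about 0.425 to 0.95 m from the base axis. Payload 3.5 kg.
Tool frame: the origin (TCP) lies at the very end of the fingers, on their centre line; the grasp point (between the pads) lies 19 mm behind it; y points along the fingers, z is the direction in which the jaws open and shut, and the axes are right-handed (so a half turn about y gives the same grasp; the last joint's range is limited). The gripper opens to 85 mm and grips with 20 to 120 N. Pads are 22 mm wide; open, the fingers measure 114 mm over their backs; the gripper's body (76 mm by 85 mm) begins 54 mm behind the grasp point. The pads swing forward as they close: fully open they stand 13 mm farther back than shut.
Start: joints at [-1.304, 0.286, 1.577, -0, 1.279, -0.15], TCP at [0.273, -0.617, 0.231] pointing down, gripper open.
Joint ranges: [-2.77, 2.77], [-0.9, 2.22], [0.21, 2.48], [-1.53, 4.67], [0.24, 2.81], [-2.84, 2.84]. Speed limits (rad/s): [2.79, 2.79, 3.14, 3.14, 3.14, 3.14].

INTERFACE

Orientations are given as a unit quaternion [x, y, z, w].
In Python, from plant import ctrl gives the robot as it stands. The module is installed in compiled form; this text tells all that it offers.
- The arm moves only by the tool jog_arm, never from a script. Its argument "deltas" is a list of rows, each a list of 3 entries, a list of its own where there are three numbers: the turn, a rotation vector about the tool's x, y, z in rad, then the shift along the tool's x, y, z in m, then the opening, from 0 (shut) to 1 (fully open). In form: [[[wx, wy, wz], [dx, dy, dz], gripper], ...]. A call has 1 to 10 rows; each row is the pose to reach, as a shift and turn from the pose measured when the call began, along the tool's axes at that moment; what a row does not reach only later rows make up. A row lasts 1/12 s, in which the tool goes at most 41.7 mm and 7.16 degrees, less where a joint would pass 70% of its speed; a pose out of reach is approached as far as the arm can. A call with a gripper value outside its range is refused whole. The fingers move at their own pace and stop on an object; "force" is the grip in N (left out, the last holds). Time passes only in rows, so rows that repeat a pose let the fingers close. It gives the time, the measured TCP pose, the force and the opening at its end, in the units of the state.
- ctrl.get_state(): the state, without advancing time (a new reading comes with each control period).
- ctrl.read_camera(name): name is "scene" or "top" or "wrist"; returns a dict with "pixels" (384x512x3 uint8, blue, green, red), "range_z" (384x512 float32, m along the optical axis (not along the pixel's ray), 0 where there is no reading), "fx", "fy", "cx", "cy" (pixels), "T" (4x4, takes a point from camera to world coordinates); the wrist camera has in their place "mount" (4x4, takes a point from camera to tool coordinates, whose origin is the TCP and whose axes are the tool frame's). Camera axes: x right, y up, looking along -z (the intrinsics and any distortion apply to the point x, -y, -z); pixel columns grow to the right and rows downward; lengths in m; the calibration is good to about 2 mm. A picture is of the moment at which its call begins: read the wrist's pose just before it.
- ctrl.sign_off(): hands the job in, once; it reports no verdict.
The state is a dict: "time": time; "qpos": joint angles; "dq": joint speeds; "joint_efforts": joint torques, N m; "eef_pos": TCP position; "tcp_rot": TCP orientation; "contact_force": force on the tool from outside, world axes, zero at the start; "wrist_torque": the same for the moment, N m; "opening": opening from 0.0 (shut) to 1.0 (fully open).
Only numpy, scipy, OpenCV 4.12 (cv2) and the standard library are available. Lean on these libraries where they do the work, as an engineer would, in place of code of your own. Each camera call takes 0.05 s, during which the arm holds its last target.

TASK

Raise the empty wooden tube rack near the front edge of the bench on a riser: stack the two loose L-shaped plates flat on the thicker L-shaped base plate that stands on rubber feet between them, each turned the opposite way to the one beneath it, so that their outer edges line up in one square pile. Then stand the tube rack upright in the middle of the pile, parallel to the plates' edges, and let go. Leave the base plate where it is and do not disturb the small can and the two bottles.

Things in the scene. Friction and masses are not known exactly. Their poses are not given: they have to be found in the camera images.
- base_plate_center (a point): L-shaped dark grey aluminium base plate, bottom of the riser: outline like the loose plates' (legs 130 mm long outside, 50 mm wide), 20 mm thick on 4 mm rubber feet, so its upper face is 24 mm above the bench; loose, 0.7 kg. Point: centre of its 130 mm outline square, 14 mm above the bench (bare air). Axes: z up, heel (outer corner) at x = y = -65 mm, legs as on the loose plates
- base_plate_heel (a point): outer corner (heel) of the base plate, at x = -65, y = -65 mm from base_plate_center; the heel of the top plate belongs above it
- base_plate_open (a point): the empty corner of the base plate's outline square, at x = +65, y = +65 mm from base_plate_center; the heel of the middle plate belongs above it
- plate_a_center (a point): loose flat dark grey aluminium L-plate, 16 mm thick, 0.25 kg; the two loose ones are alike. Point: centre of its 130 mm outline square, half-way up (bare air: inner corner of the L at x = y = -15 mm). Axes: z up; heel (outer corner) at x = y = -65 mm; one leg fills x -65 to -15, y -65 to 65 mm, the other x -65 to 65, y -65 to -15 mm. Centre of mass at x = y = -15 mm
- plate_a_heel (a point): outer corner (heel) of that plate, half-way up, at x = -65, y = -65 mm from plate_a_center
- plate_b_center (a point): loose flat dark grey aluminium L-plate, 16 mm thick, 0.25 kg; the two loose ones are alike. Point: centre of its 130 mm outline square, half-way up (bare air: inner corner of the L at x = y = -15 mm). Axes: z up; heel (outer corner) at x = y = -65 mm; one leg fills x -65 to -15, y -65 to 65 mm, the other x -65 to 65, y -65 to -15 mm. Centre of mass at x = y = -15 mm
- plate_b_heel (a point): outer corner (heel) of that plate, half-way up, at x = -65, y = -65 mm from plate_b_center
- rack_center (a point): empty wooden tube rack at the bench's front edge, loose, 46 mm (x) by 170 mm (y, its length) by 72 mm high, 0.22 kg, flat underside. End boards 11 mm thick, 72 mm high; between them a top board with tube holes, 46 mm wide, 54 to 62 mm above the underside, to be gripped across its width at mid length; bottom board 10 mm thick. Point: its centre, 36 mm above its underside
- microscope_front (a point): obstacle, fixed: front of the eyepieces of the microscope standing behind the plates, 300 mm above the bench. From this point it reaches 280 mm further in +x and about 95 mm to either side in y, 360 mm high; a fixed desk lamp, 300 mm high, stands just left of it from 45 mm further in +x. Carry things past on the robot's side of it
- can: bystander: upright dark canister with grey cap, 37 mm across, 52 mm high, between the left plate and the robot. Origin at the centre of its underside
- dropper: bystander: upright dropper bottle, 33 mm across, 106 mm high, standing to the right of the microscope. Origin at the centre of its underside
- oil: bystander: upright small bottle with red cap, 26 mm across, 50 mm high, to the right on the bench. Origin at the centre of its underside

How it is judged:
By the outcome, as a careful person would: the job done as asked, in the order asked, and still so for the second after the job is handed in, with the robot touching nothing.
It also fails if it takes over 72 s, if anything falls off the work surface, if the arm or the gripper's body presses on something with over 40 N, if the wrist force passes 120 N, or if a joint passes its speed limit or range.

## Working session

There is one attempt and no reset: what is moved stays moved. The work goes in short steps, Python scripts to look and compute and a tool call to move; the robot and the scene stay as the last step left them, time stands still between calls to the robot, and variables do not carry over. Pictures are saved under pics/ and viewed, and the job is handed in when it is done.

Besides the shell and the picture viewer there is one more tool, called after "Request:" in YAML: its name, and indented under it one key for each argument. jog_arm: Moves the arm, as the interface text tells. Its arguments: {"type":"object","properties":{"deltas":{"type":"array","items":{"type":"array"}},"force":{"type":"number"}},"required":["deltas"]}

```bash
mkdir -p pics; cat > h.py <<'E'
import numpy as np, cv2
from plant import ctrl
from scipy.spatial.transform import Rotation as R
def cam(name):
    s=ctrl.get_state(); c=ctrl.read_camera(name)
    if 'T' in c: T=np.array(c['T'])
    else:
        W=np.eye(4); W[:3,:3]=R.from_quat(s['tcp_rot']).as_matrix(); W[:3,3]=s['eef_pos']; T=W@np.array(c['mount'])
    return c,T
def cloud(c,T):
    z=c['range_z']; v,u=np.mgrid[:z.shape[0],:z.shape[1]]
    x=(u-c['cx'])/c['fx']*z; y=(v-c['cy'])/c['fy']*z
    P=np.stack([x,-y,-z],-1)@T[:3,:3].T+T[:3,3]
    P[z<=0]=np.nan
    return P
E
python3 - <<'E'
from h import *
s=ctrl.get_state(); print(s)
for n in ['scene','top','wrist']:
    c,T=cam(n); print(n,c.keys(),c['fx'],c['cx'],c['cy'],T.round(3).tolist()); cv2.imwrite(f'pics/{n}0.png',c['pixels'])
    np.save(f'{n}0.npy',cloud(c,T))
E
```

```text
{'time': 0.0, 'qpos': array([-1.30398766e+00,  2.87206670e-01,  1.57817621e+00,  1.05568745e-05,
        1.27856054e+00, -1.49992838e-01]), 'dq': array([-3.61112418e-04,  4.02006686e-04,  1.14228166e-03, -1.26983963e-03,
        4.02769039e-04, -5.85692150e-05]), 'joint_efforts': array([-2.44926659e-04, -4.05986559e+01, -2.92622727e+01, -1.85387412e-04,
        5.93953970e-03, -6.25125381e-06]), 'eef_pos': array([ 0.27312687, -0.61656616,  0.22992024]), 'tcp_rot': array([-0.14634102,  0.6926368 , -0.69097697,  0.14625112]), 'contact_force': array([ 1.01444715,  0.2348852 , -0.32653221]), 'wrist_torque': array([0.02720409, 0.02023073, 0.00041614]), 'opening': 0.9979754208955975}
scene dict_keys(['pixels', 'range_z', 'fx', 'fy', 'cx', 'cy', 'T']) 440.9425221420449 249.3729313285613 184.82416212571468 [[-0.649, 0.334, -0.684, -0.46], [-0.761, -0.308, 0.571, 0.847], [-0.02, 0.891, 0.454, 0.857], [0.0, 0.0, 0.0, 1.0]]
top dict_keys(['pixels', 'range_z', 'fx', 'fy', 'cx', 'cy', 'T']) 445.71117726744905 250.8152097138314 197.51302037320502 [[0.067, 0.974, -0.217, 0.215], [-0.998, 0.066, -0.01, -0.013], [0.005, 0.217, 0.976, 1.755], [0.0, 0.0, 0.0, 1.0]]
wrist dict_keys(['pixels', 'range_z', 'fx', 'fy', 'cx', 'cy', 'mount']) 321.28968753746744 254.86914138567568 194.29034807049803 [[0.405, 0.881, 0.247, 0.335], [-0.915, 0.39, 0.107, -0.59], [-0.002, -0.269, 0.963, 0.372], [0.0, 0.0, 0.0, 1.0]]
```

View pics/top0.png

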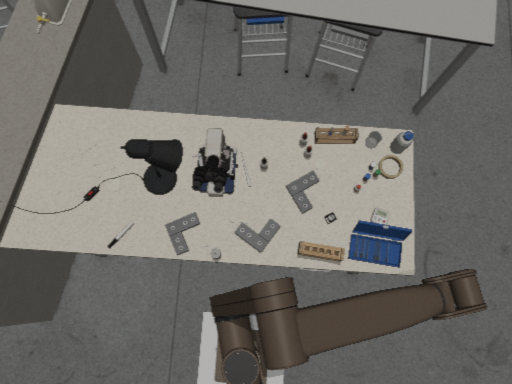

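View pics/scene0.png

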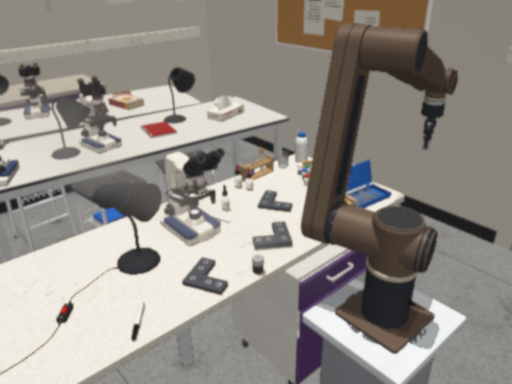

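View pics/wrist0.png

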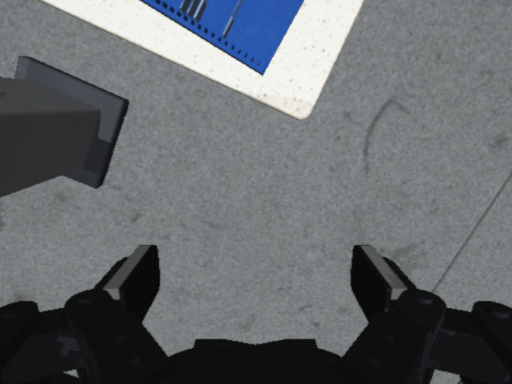

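```bash
python3 - <<'E'
from h import *
im=cv2.imread('pics/top0.png')
crop=im[160:275,150:350]; cv2.imwrite('pics/crop0.png',cv2.resize(crop,None,fx=4,fy=4,interpolation=cv2.INTER_CUBIC))
P=np.load('top0.npy')
for (u,v) in [(183,233),(258,236),(302,191),(262,247),(190,222),(300,243),(230,240),(280,200),(216,254)]:
    print(u,v,P[v,u].round(4))
E
```

```text
183 233 [0.4422 0.2634 0.0027]
258 236 [ 0.4475 -0.033   0.0235]
302 191 [ 0.6409 -0.1975  0.0181]
262 247 [ 0.4062 -0.0513  0.0185]
190 222 [0.4857 0.2381 0.0163]
300 243 [ 0.424  -0.1918  0.0804]
230 240 [4.273e-01 7.600e-02 1.000e-04]
280 200 [ 0.6003 -0.112   0.0079]
216 254 [0.3638 0.1221 0.0565]
```

View pics/crop0.png

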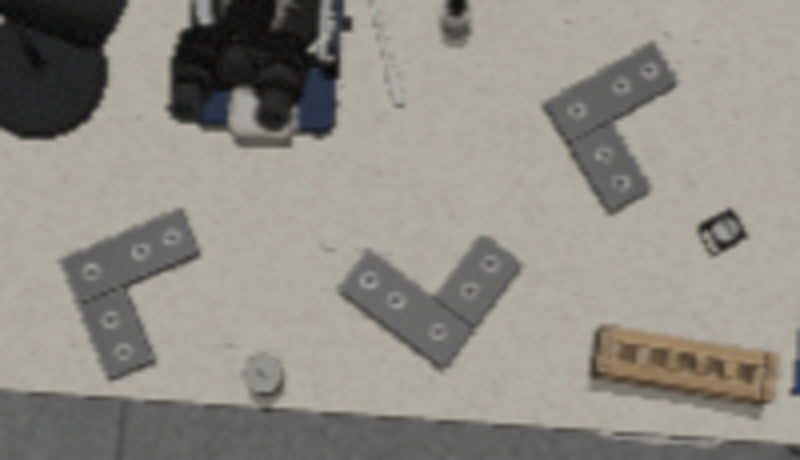

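```bash
cat > fit.py <<'E'
from h import *
from scipy.optimize import minimize
L=np.array([[-65,-65],[65,-65],[65,-15],[-15,-15],[-15,65],[-65,65]])/1000
def Lprism(x,y,th,z0,z1):
    c,s=np.cos(th),np.sin(th); q=L@np.array([[c,s],[-s,c]])+[x,y]
    return [np.r_[np.c_[q[i],[z]*len(i)] if 0 else np.c_[q[i],np.full((len(i),1),z0)],np.c_[q[i],np.full((len(i),1),z1)]] for i in ([0,1,2,3],) ]+[np.r_[np.c_[r,np.full((4,1),z0)],np.c_[r,np.full((4,1),z1)]] for r in [np.array([q[0],q[0]+(q[1]-q[0])*50/130,q[3]*1.0,q[5]])]] if 0 else _pr(q,z0,z1)
def _pr(q,z0,z1):
    e1=(q[1]-q[0])/.13; e2=(q[5]-q[0])/.13
    out=[]
    for a,b in [(.13,.05),(.05,.13)]:
        r=np.array([q[0],q[0]+a*e1,q[0]+a*e1+b*e2,q[0]+b*e2])
        out.append(np.r_[np.c_[r,np.full((4,1),z0)],np.c_[r,np.full((4,1),z1)]])
    return out
def boxprism(x,y,th,z0,z1,a=.046,b=.170):
    c,s=np.cos(th),np.sin(th); r=np.array([[-a,-b],[a,-b],[a,b],[-a,b]])/2@np.array([[c,s],[-s,c]])+[x,y]
    return [np.r_[np.c_[r,np.full((4,1),z0)],np.c_[r,np.full((4,1),z1)]]]
def proj(c,T,P):
    p=(P-T[:3,3])@T[:3,:3]
    return np.c_[c['cx']+c['fx']*p[:,0]/-p[:,2], c['cy']+c['fy']*p[:,1]/p[:,2]]
def fit(c,T,mask,prf,x0,z0,z1,SS=8,pad=25):
    # mask: full-size float 0..1, silhouette IoU
    P=np.concatenate(prf(*x0,z0,z1)); uv=proj(c,T,P)
    lo=np.maximum(np.floor(uv.min(0)).astype(int)-pad,0); hi=np.minimum(np.ceil(uv.max(0)).astype(int)+pad,[512,384])
    m=mask[lo[1]:hi[1],lo[0]:hi[0]].astype(np.float32)
    def cost(p):
        r=np.zeros((m.shape[0]*SS,m.shape[1]*SS),np.uint8)
        for pr in prf(*p,z0,z1):
            w=(proj(c,T,pr)-lo+.5)*SS-.5
            cv2.fillConvexPoly(r,cv2.convexHull(np.round(w*16).astype(np.int32)),255,shift=4)
        r=cv2.resize(r,(m.shape[1],m.shape[0]),interpolation=cv2.INTER_AREA)/255.
        return np.abs(r-m).sum()/m.sum()
    best=None
    for d in [.02,.006,.002]:
        x=x0 if best is None else best.x
        sim=np.array([x,x+np.array([d,0,0]),x+np.array([0,d,0]),x+np.array([0,0,d*8])])
        best=minimize(cost,x,method='Nelder-Mead',options=dict(initial_simplex=sim,xatol=1e-5,fatol=1e-6))
    return best.x,best.fun
E
python3 - <<'E'
import re
s=open('fit.py').read()
i=s.index('def Lprism'); j=s.index('def _pr')
s=s[:i]+'''def Lprism(x,y,th,z0,z1):
    c,s=np.cos(th),np.sin(th); return _pr(L@np.array([[c,s],[-s,c]])+[x,y],z0,z1)
'''+s[j:]
open('fit.py','w').write(s)
E
python3 - <<'E'
from fit import *
c,T=cam('top'); im=c['pixels']; hsv=cv2.cvtColor(im,cv2.COLOR_BGR2HSV)
for (u,v) in [(172,220),(258,236),(302,181),(230,240),(300,248)]: print(im[v,u],hsv[v,u])
g=im.max(2).astype(int)
# fraction by linear unmix between plate gray ~100 and bench ~175
for (u,v) in [(200,240),(280,220),(330,190)]: print(g[v,u])
np.save('g.npy',g)
pl=np.median(g[215:250,240:275][g[215:250,240:275]<140]); bn=np.median(g[200:215,250:280]); print(pl,bn)
mask=np.clip((bn-g)/(bn-pl),0,1); mask[mask<.25]=0
vis=im.copy()
for n,u,v,th,z0,z1 in [('A',183,233,-2.7,0,.016),('base',258,236,0.7,.004,.024),('B',302,191,-2.7,0,.016)]:
    lab=cv2.connectedComponents((mask>.3).astype(np.uint8))[1]
    win=lab[v-12:v+12,u-12:u+12]; k=np.bincount(win[win>0]).argmax()
    comp=cv2.dilate((lab==k).astype(np.uint8),np.ones((3,3)))
    mm=mask*comp; 
    full=cv2.morphologyEx((lab==k).astype(np.uint8),cv2.MORPH_CLOSE,np.ones((3,3))); er=cv2.erode(full,np.ones((3,3))); mm=np.maximum(mm,er)
    P=np.load('top0.npy'); ctr=np.nanmean(P[lab==k],0)
    # mean of L is at -15,-15 -ish
    best=None
    for t in np.arange(0,2*np.pi,np.pi/4):
        cc,ss=np.cos(t),np.sin(t); x0=np.array([ctr[0]+.015*(cc-ss),ctr[1]+.015*(ss+cc),t])
        x,f=fit(c,T,mm,Lprism,x0,z0,z1)
        if best is None or f<best[1]: best=(x,f)
    print(n,best[0].round(4),round(best[1],4),(lab==k).sum())
    for pr in Lprism(*best[0],z0,z1): cv2.polylines(vis,[np.round(proj(c,T,pr[4:])).astype(int)],True,(0,255,0))
cv2.imwrite('pics/fit0.png',cv2.resize(vis[160:275,150:350],None,fx=4,fy=4))
E
```

```text
[156 167 171] [ 22  22 171]
[103 103 104] [  0   2 104]
[98 99 98] [60  3 99]
[157 167 172] [ 20  22 172]
[ 86 109 127] [ 17  82 127]
175
173
173
105.0 175.0
A [0.4414 0.2504 3.6183] 0.0318 764
base [ 0.4745 -0.0278 -0.5855] 0.0464 785
B [ 0.6419 -0.2196  3.7309] 0.0332 731
```

View pics/fit0.png

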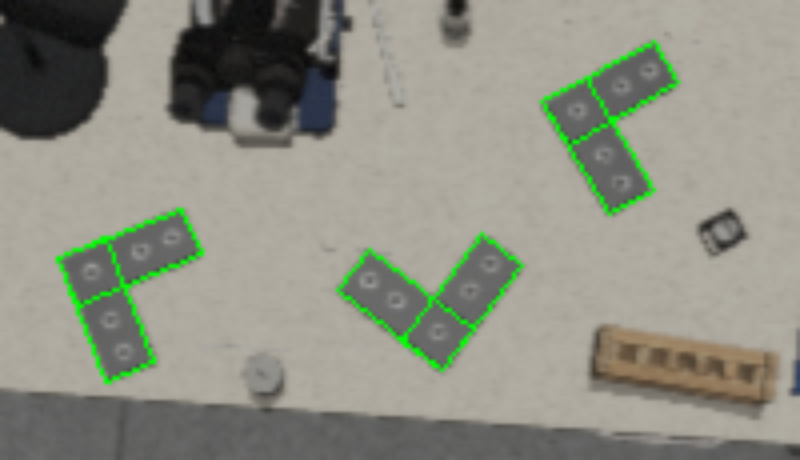

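```bash
python3 - <<'E'
from fit import *
s=ctrl.get_state(); M=R.from_quat(s['tcp_rot']).as_matrix(); print(M.round(3)); psi=np.arctan2(M[1,2],M[0,2]); print('psi',psi)
q1,q6=s['qpos'][0],s['qpos'][5]
base=(.4745,-.0278,-.5855); pl={'A':(.4414,.2504,3.6183),'B':(.6419,-.2196,3.7309)}
def pt(p,l): c,s_=np.cos(p[2]),np.sin(p[2]); return np.array([p[0]+c*l[0]-s_*l[1],p[1]+s_*l[0]+c*l[1]])
w=lambda a:(a+np.pi)%(2*np.pi)-np.pi
# psi = q1 + sg*q6 + k
for sg in (1,-1):
  k=psi-q1-sg*q6
  for n in 'AB':
    for role,tgt in (('mid',(base[0],base[1],base[2]+np.pi)),('top',base)):
      for leg,l,o in ((1,(-.04,.005),0),(2,(.005,-.04),np.pi/2)):
        for f in (0,np.pi):
          a=pt(pl[n],l); b=pt(tgt,l)
          qa=sg*w(pl[n][2]+o+f-np.arctan2(a[1],a[0])-k); qb=sg*w(tgt[2]+o+f-np.arctan2(b[1],b[0])-k)
          print(sg,n,role,'leg',leg,'f',round(f),'q6 pick %.2f place %.2f'%(qa,qb),a.round(3),b.round(3),'r %.3f %.3f'%(np.hypot(*a),np.hypot(*b)))
P=np.load('top0.npy')
# rack
m=(P[...,2]>.04)&(P[...,2]<.09)&(P[...,0]>.33)&(P[...,0]<.5)&(P[...,1]<-.17)&(P[...,1]>-.40)
q=P[m]; print('rack pts',len(q),cv2.minAreaRect(q[:,:2].astype(np.float32)),np.percentile(q[:,2],[5,50,95]))
m=(P[...,2]>.1)&(P[...,0]>.5)&(P[...,0]<.8)&(P[...,1]<.3)&(P[...,1]>-.1)
q=P[m]; print('scope', q.min(0),q.max(0)); 
for y in np.arange(-.1,.3,.04):
    r=q[abs(q[:,1]-y)<.02]; 
    if len(r): print(y, r[:,0].min(), r[r[:,0].argmin()])
E
```

```text
[[-0.914 -0.     0.405]
 [-0.405  0.001 -0.914]
 [-0.    -1.    -0.001]]
psi -1.1539417961593539
1 A mid leg 1 f 0 q6 pick 2.81 place 2.36 [0.479 0.264] [ 0.505 -0.054] r 0.547 0.508
1 A mid leg 1 f 3 q6 pick -0.33 place -0.78 [0.479 0.264] [ 0.505 -0.054] r 0.547 0.508
1 A mid leg 2 f 0 q6 pick -1.99 place -2.47 [0.419 0.284] [0.492 0.008] r 0.506 0.493
1 A mid leg 2 f 3 q6 pick 1.15 place 0.67 [0.419 0.284] [0.492 0.008] r 0.506 0.493
1 A top leg 1 f 0 q6 pick 2.81 place -0.88 [0.479 0.264] [ 0.444 -0.002] r 0.547 0.444
1 A top leg 1 f 3 q6 pick -0.33 place 2.26 [0.479 0.264] [ 0.444 -0.002] r 0.547 0.444
1 A top leg 2 f 0 q6 pick -1.99 place 0.82 [0.419 0.284] [ 0.457 -0.064] r 0.506 0.461
1 A top leg 2 f 3 q6 pick 1.15 place -2.32 [0.419 0.284] [ 0.457 -0.064] r 0.506 0.461
1 B mid leg 1 f 0 q6 pick -2.56 place 2.36 [ 0.678 -0.202] [ 0.505 -0.054] r 0.707 0.508
1 B mid leg 1 f 3 q6 pick 0.58 place -0.78 [ 0.678 -0.202] [ 0.505 -0.054] r 0.707 0.508
1 B mid leg 2 f 0 q6 pick -0.98 place -2.47 [ 0.616 -0.189] [0.492 0.008] r 0.644 0.493
1 B mid leg 2 f 3 q6 pick 2.16 place 0.67 [ 0
[... 1807 characters left out ...]
0.461
rack pts 480 ((0.4125189185142517, -0.3029214143753052), (0.10446903854608536, 0.23382310569286346), 17.48697280883789) [0.05397847 0.0631882  0.07466893]
scope [ 0.54077346 -0.03986647  0.101669  ] [0.79934574 0.29989326 0.35458601]
-0.020000000000000004 0.7317142353373595 [ 0.73171424 -0.0364151   0.10804524]
0.06 0.6425921822122906 [0.64259218 0.07983902 0.12767389]
0.1 0.5407734560695016 [0.54077346 0.11362732 0.33543376]
0.13999999999999999 0.5448850109207412 [0.54488501 0.12428679 0.32926963]
0.18000000000000002 0.542200898658825 [0.5422009  0.1823619  0.33806672]
0.22 0.5730686667135754 [0.57306867 0.20087382 0.31847106]
0.26 0.6543014483782384 [0.65430145 0.27979744 0.18861725]
```

```bash
cat > go.py <<'E'
from h import *
import sys
def go(x,y,z,psi):
    s=ctrl.get_state(); M=R.from_quat(s['tcp_rot']).as_matrix()
    Z=np.array([np.cos(psi),np.sin(psi),0]); Y=np.array([0,0,-1.]); X=np.cross(Y,Z)
    G=np.c_[X,Y,Z]
    rv=(R.from_matrix(M).inv()*R.from_matrix(G)).as_rotvec(); d=M.T@(np.array([x,y,z])-s['eef_pos'])
    print('turn',rv.round(3).tolist(),'shift',d.round(4).tolist(),'rows>=',max(np.linalg.norm(rv)/.125,np.linalg.norm(d)/.0417).round(1),
     '| at',s['eef_pos'].round(4),'psi',np.arctan2(M[1,2],M[0,2]).round(4),'t',round(s['time'],2),'q',s['qpos'].round(2),'open',round(s['opening'],3),'F',s['contact_force'].round(1))
if __name__=='__main__': go(*map(float,sys.argv[1:5]))
E
python3 - <<'E'
from fit import *
c,T=cam('top'); im=c['pixels']; hsv=cv2.cvtColor(im,cv2.COLOR_BGR2HSV)
m=((hsv[...,1]>55)&(hsv[...,0]<28)); m[:232]=0; m[270:]=0; m[:,:290]=0; m[:,346:]=0
m=cv2.morphologyEx(m.astype(np.uint8),cv2.MORPH_CLOSE,np.ones((5,5)))
x,f=fit(c,T,m,boxprism,np.array([.41,-.30,-.19]),0,.072); print('rack',x,f)
vis=im.copy()
for pr in boxprism(*x,0,.072): 
  for k in (pr[:4],pr[4:]): cv2.polylines(vis,[np.round(proj(c,T,k)).astype(int)],True,(0,255,0))
cv2.imwrite('pics/rack0.png',np.hstack([cv2.resize(vis[225:275,285:355],None,fx=5,fy=5),cv2.resize(cv2.cvtColor(m*255,cv2.COLOR_GRAY2BGR)[225:275,285:355],None,fx=5,fy=5)]))
E
python3 go.py .47 -.2 .25 .09
```

```text
rack [ 0.40365913 -0.27637844 -0.09993205] 0.09132472501195599
turn [0.001, -1.244, -0.001] shift [-0.3487, -0.0189, -0.3015] rows>= 11.1 | at [ 0.2732 -0.6169  0.2306] psi -1.154 t 0.25 q [-1.3   0.29  1.58 -0.    1.28 -0.15] open 0.999 F [-0.7 -0.   0.2]
```

View pics/rack0.png

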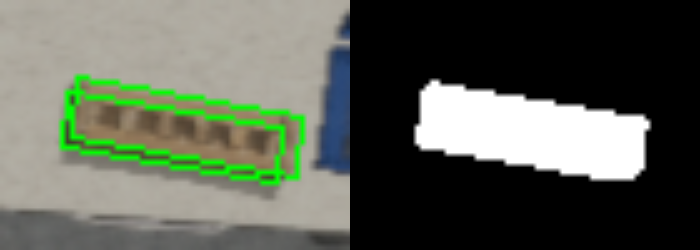

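Request:
jog_arm:
  deltas:
    - [[0, -1.244, 0], [-0.349, -0.019, -0.302], 1]
    - [[0, -1.244, 0], [-0.349, -0.019, -0.302], 1]
    - [[0, -1.244, 0], [-0.349, -0.019, -0.302], 1]
    - [[0, -1.244, 0], [-0.349, -0.019, -0.302], 1]
    - [[0, -1.244, 0], [-0.349, -0.019, -0.302], 1]
    - [[0, -1.244, 0], [-0.349, -0.019, -0.302], 1]
    - [[0, -1.244, 0], [-0.349, -0.019, -0.302], 1]
    - [[0, -1.244, 0], [-0.349, -0.019, -0.302], 1]
    - [[0, -1.244, 0], [-0.349, -0.019, -0.302], 1]
    - [[0, -1.244, 0], [-0.349, -0.019, -0.302], 1]

```text
time: 1.08
eef_pos: [0.4511, -0.2386, 0.2484]
tcp_rot: [-0.523, 0.476, -0.475, 0.524]
contact_force: [-0.1, -0.1, -0.6]
opening: 1.0
```

```bash
python3 go.py .45 .02 .22 1.1
```

```text
turn [-0.001, -1.004, -0.001] shift [-0.2575, 0.0286, 0.0236] rows>= 8.0 | at [ 0.4511 -0.2386  0.2484] psi 0.0957 t 1.08 q [-0.69 -0.1   1.96  0.    1.28 -0.78] open 1.0 F [-0.1 -0.1 -0.6]
```

Request:
jog_arm:
  deltas:
    - [[0, -1.0, 0], [-0.258, 0.029, 0.024], 1]
    - [[0, -1.0, 0], [-0.258, 0.029, 0.024], 1]
    - [[0, -1.0, 0], [-0.258, 0.029, 0.024], 1]
    - [[0, -1.0, 0], [-0.258, 0.029, 0.024], 1]
    - [[0, -1.0, 0], [-0.258, 0.029, 0.024], 1]
    - [[0, -1.0, 0], [-0.258, 0.029, 0.024], 1]
    - [[0, -1.0, 0], [-0.258, 0.029, 0.024], 1]
    - [[0, -1.0, 0], [-0.258, 0.029, 0.024], 1]
    - [[0, -1.0, 0], [-0.258, 0.029, 0.024], 1]

```text
time: 1.83
eef_pos: [0.45, 0.0219, 0.2195]
tcp_rot: [-0.687, 0.165, -0.165, 0.688]
contact_force: [-0.4, -0.3, 0.3]
opening: 1.004
```

```bash
python3 go.py .419 .284 .2 2.048;  python3 - <<'E'
from h import *
c,T=cam('wrist'); cv2.imwrite('pics/w1.png',c['pixels'])
E
```

```text
turn [-0.001, -0.947, 0.0] shift [-0.1463, 0.0197, 0.2197] rows>= 7.6 | at [0.45   0.0219 0.2195] psi 1.1009 t 1.83 q [-0.18 -0.22  2.12  0.    1.24 -1.28] open 1.004 F [-0.4 -0.3  0.3]
```

View pics/w1.png

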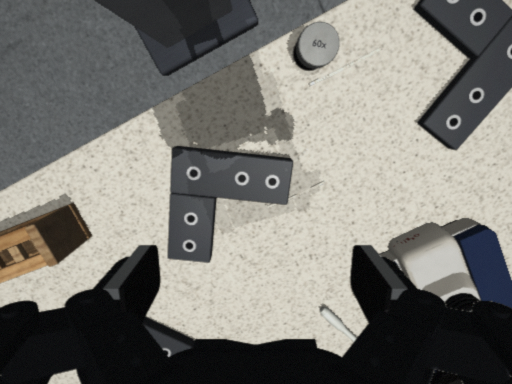

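Request:
jog_arm:
  deltas:
    - [[0, -0.947, 0], [-0.146, 0.02, 0.22], 1]
    - [[0, -0.947, 0], [-0.146, 0.02, 0.22], 1]
    - [[0, -0.947, 0], [-0.146, 0.02, 0.22], 1]
    - [[0, -0.947, 0], [-0.146, 0.02, 0.22], 1]
    - [[0, -0.947, 0], [-0.146, 0.02, 0.22], 1]
    - [[0, -0.947, 0], [-0.146, 0.02, 0.22], 1]
    - [[0, -0.947, 0], [-0.146, 0.02, 0.22], 1]
    - [[0, -0.947, 0], [-0.146, 0.02, 0.22], 1]
    - [[0, -0.947, 0], [-0.146, 0.02, 0.22], 1]

```text
time: 2.63
eef_pos: [0.4212, 0.284, 0.1996]
tcp_rot: [-0.687, -0.165, 0.165, 0.688]
contact_force: [-0.4, -0.8, 0.7]
opening: 1.0
```

```bash
python3 - <<'E'
from fit import *
c,T=cam('wrist'); cv2.imwrite('pics/w2.png',c['pixels']); g=c['pixels'].max(2)
np.savez('w2.npz',T=T)
x0=np.array([.4414,.2504,3.6183])
uv=proj(c,T,np.concatenate(Lprism(*x0,0,.016))); print(uv.round(0).tolist())
E
python3 go.py .419 .284 .1 2.048
```

```text
[[278.0, 229.0], [280.0, 111.0], [232.0, 111.0], [235.0, 229.0], [280.0, 234.0], [281.0, 111.0], [230.0, 112.0], [234.0, 235.0], [278.0, 229.0], [279.0, 186.0], [161.0, 187.0], [164.0, 230.0], [280.0, 234.0], [280.0, 190.0], [156.0, 191.0], [160.0, 235.0]]
turn [-0.0, -0.01, 0.0] shift [-0.0019, 0.0997, 0.0016] rows>= 2.4 | at [0.4214 0.2834 0.1997] psi 2.0382 t 2.68 q [ 0.39 -0.06  2.01  0.    1.19 -1.65] open 0.996 F [-0.4 -0.5  0.4]
```

View pics/w2.png

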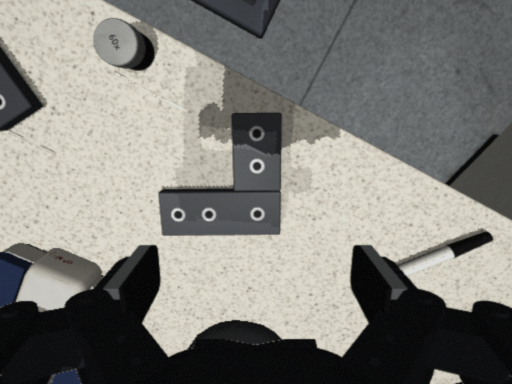

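```bash
cat > wfit.py <<'E'
from fit import *
def wfit(c,T,x0,z0,z1,name,thr=95,prf=Lprism):
    g=cv2.GaussianBlur(c['pixels'].max(2),(3,3),0)
    uv=proj(c,T,np.concatenate(prf(*x0,z0,z1)))
    roi=np.zeros(g.shape,np.uint8); cv2.fillConvexPoly(roi,cv2.convexHull(np.round(uv).astype(np.int32)),1); roi=cv2.dilate(roi,np.ones((25,25)))
    m=((g<thr)).astype(np.uint8)*roi
    n,lab,st,_=cv2.connectedComponentsWithStats(m); k=1+st[1:,4].argmax(); m=(lab==k).astype(np.uint8)
    cs,_=cv2.findContours(m,cv2.RETR_EXTERNAL,cv2.CHAIN_APPROX_NONE); m[:]=0; cv2.drawContours(m,cs,-1,1,-1)
    x,f=fit(c,T,m,prf,np.array(x0),z0,z1,SS=4)
    vis=c['pixels'].copy()
    cs,_=cv2.findContours(m,cv2.RETR_EXTERNAL,cv2.CHAIN_APPROX_NONE); cv2.drawContours(vis,cs,-1,(0,0,255),1)
    for pr in prf(*x,z0,z1): cv2.polylines(vis,[np.round(proj(c,T,pr[4:])).astype(int)],True,(0,255,0))
    cv2.imwrite(name,vis); print(name,x.round(4),round(f,4)); return x
E
python3 - <<'E'
from wfit import *
c,T=cam('wrist'); wfit(c,T,[.4414,.2504,3.6183],0,.016,'pics/w2f.png')
E
```

```text
pics/w2f.png [0.4407 0.2516 3.6321] 0.1501
```

View pics/w2f.png

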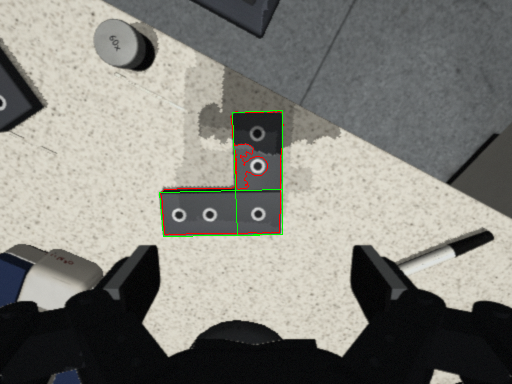

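```bash
python3 go.py .4152 .2827 -.002 2.057
```

```text
turn [-0.0, -0.02, 0.0] shift [-0.0058, 0.2018, 0.0026] rows>= 4.8 | at [0.4215 0.2829 0.1998] psi 2.0374 t 2.73 q [ 0.39 -0.06  2.01  0.    1.19 -1.65] open 0.997 F [ 0.6 -0.3  0.4]
```

Request:
jog_arm:
  deltas:
    - [[0, -0.02, 0], [-0.006, 0.04, 0.003], 1]
    - [[0, -0.02, 0], [-0.006, 0.08, 0.003], 1]
    - [[0, -0.02, 0], [-0.006, 0.12, 0.003], 1]
    - [[0, -0.02, 0], [-0.006, 0.15, 0.003], 1]
    - [[0, -0.02, 0], [-0.006, 0.17, 0.003], 1]
    - [[0, -0.02, 0], [-0.006, 0.18, 0.003], 1]
    - [[0, -0.02, 0], [-0.006, 0.18, 0.003], 1]

```text
time: 3.32
eef_pos: [0.4136, 0.2813, 0.0176]
tcp_rot: [0.687, 0.167, -0.171, -0.686]
contact_force: [-1.0, -0.5, 0.4]
opening: 0.998
```

```bash
python3 go.py .4152 .2827 -.002 2.057;python3 - <<'E'
from h import *
c,T=cam('wrist'); cv2.imwrite('pics/w3.png',c['pixels'])
E
```

```text
turn [-0.001, -0.003, -0.005] shift [0.0021, 0.0196, 0.0005] rows>= 0.5 | at [0.4136 0.2813 0.0176] psi 2.0535 t 3.32 q [ 0.39  0.2   2.13  0.    0.82 -1.66] open 0.998 F [-1.  -0.5  0.4]
```

View pics/w3.png

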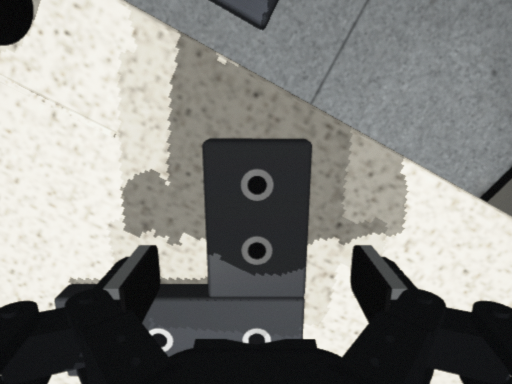

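Request:
jog_arm:
  deltas:
    - [[0, -0.003, -0.005], [0.002, 0.01, 0], 1]
    - [[0, -0.003, -0.005], [0.002, 0.017, 0], 1]
    - [[0, -0.003, -0.005], [0.002, 0.02, 0], 1]
    - [[0, -0.003, -0.005], [0.002, 0.02, 0], 1]

```text
time: 3.7
eef_pos: [0.4166, 0.283, -0.0008]
tcp_rot: [-0.686, -0.171, 0.169, 0.687]
contact_force: [-0.5, -0.2, 0.0]
opening: 0.999
```

Request:
jog_arm:
  deltas:
    - [[0, 0, 0], [0, 0, 0], 0]
    - [[0, 0, 0], [0, 0, 0], 0]
    - [[0, 0, 0], [0, 0, 0], 0]
    - [[0, 0, 0], [0, 0, 0], 0]
    - [[0, 0, 0], [0, 0, 0], 0]
    - [[0, 0, 0], [0, 0, 0], 0]
  force: 90

```text
time: 4.2
eef_pos: [0.4174, 0.2834, 0.0002]
tcp_rot: [-0.686, -0.172, 0.168, 0.687]
contact_force: [-0.4, 0.4, 5.5]
opening: 0.561
```

```bash
python3 go.py .4152 .2827 .1 2.057
```

```text
turn [-0.0, 0.0, 0.005] shift [-0.0018, -0.0998, 0.0004] rows>= 2.4 | at [4.174e-01 2.834e-01 2.000e-04] psi 2.0571 t 4.2 q [ 0.39  0.24  2.12  0.    0.78 -1.66] open 0.561 F [-0.4  0.4  5.5]
```

Request:
jog_arm:
  deltas:
    - [[0, 0, 0], [0, -0.01, 0], 0]
    - [[0, 0, 0], [0, -0.03, 0], 0]
    - [[0, 0, 0], [0, -0.055, 0], 0]
    - [[0, 0, 0], [0, -0.08, 0], 0]
    - [[0, 0, 0], [0, -0.095, 0], 0]
    - [[0, 0, 0], [0, -0.1, 0], 0]
    - [[0, 0, 0], [0, -0.1, 0], 0]

```text
time: 4.78
eef_pos: [0.4175, 0.2834, 0.1016]
tcp_rot: [-0.686, -0.173, 0.168, 0.687]
contact_force: [0.2, -0.3, -2.0]
opening: 0.559
```

```bash
python3 go.py .47 .14 .11 1.5;python3 - <<'E'
from h import *
c,T=cam('wrist'); cv2.imwrite('pics/w4.png',c['pixels'])
E
```

```text
turn [-0.002, 0.557, 0.008] shift [-0.0206, -0.0085, -0.1513] rows>= 4.5 | at [0.4175 0.2834 0.1016] psi 2.0571 t 4.78 q [ 0.39  0.06  2.1   0.    0.98 -1.66] open 0.559 F [ 0.2 -0.3 -2. ]
```

View pics/w4.png

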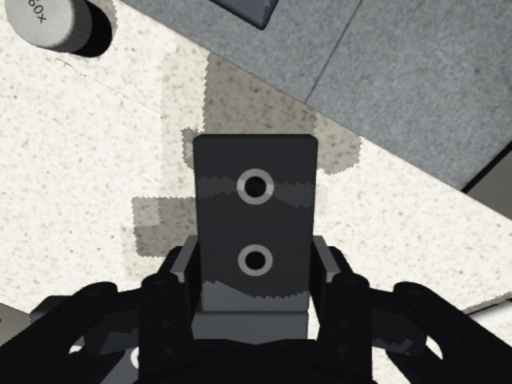

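```bash
python3 - <<'E'
from wfit import *
c=ctrl.read_camera('wrist'); Mt=np.array(c['mount'])
for uv in [(195,135),(255,135),(317,135),(200,240),(312,240)]:
    d=np.array([(uv[0]-c['cx'])/c['fx'],-(uv[1]-c['cy'])/c['fy'],-1])@Mt[:3,:3].T; o=Mt[:3,3]
    t=(-.0155-o[1])/d[1]; print(uv,(o+t*d).round(4))
c['pixels']=cv2.imread('pics/w1.png')
psi=1.1009
Z=np.array([np.cos(psi),np.sin(psi),0]); Y=np.array([0,0,-1.]); X=np.cross(Y,Z)
W=np.eye(4); W[:3,:3]=np.c_[X,Y,Z]; W[:3,3]=[.45,.0219,.2195]
wfit(c,W@Mt,[.4745,-.0278,-.5855],.004,.024,'pics/w1f.png',thr=80)
E
```

```text
(195, 135) [-0.058  -0.0155 -0.0239]
(255, 135) [-0.058  -0.0155 -0.0006]
(317, 135) [-0.058  -0.0155  0.0235]
(200, 240) [-0.0139 -0.0155 -0.024 ]
(312, 240) [-0.0138 -0.0155  0.0237]
pics/w1f.png [ 0.4767 -0.025  -0.5739] 0.9167
```

View pics/w1f.png

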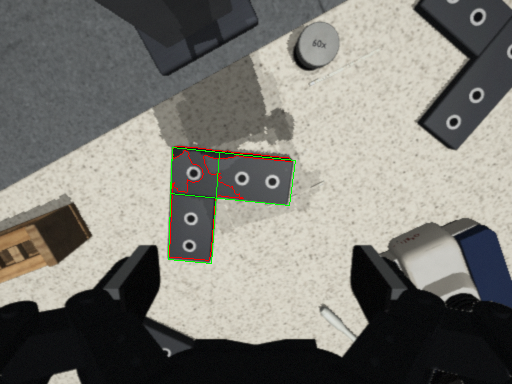

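```bash
python3 - <<'E'
from wfit import *
c=ctrl.read_camera('wrist'); Mt=np.array(c['mount'])
c['pixels']=cv2.imread('pics/w1.png')
psi=1.1009
Z=np.array([np.cos(psi),np.sin(psi),0]); Y=np.array([0,0,-1.]); X=np.cross(Y,Z)
W=np.eye(4); W[:3,:3]=np.c_[X,Y,Z]; W[:3,3]=[.45,.0219,.2195]
for t in (70,90,100): wfit(c,W@Mt,[.4745,-.0278,-.5855],.004,.024,f'pics/w1f{t}.png',thr=t)
E
```

```text
pics/w1f70.png [ 0.4775 -0.0244 -0.5755] 12.829
pics/w1f90.png [ 0.4762 -0.025  -0.5766] 0.1826
pics/w1f100.png [ 0.4758 -0.0251 -0.5802] 0.0487
```

View pics/w1f90.png

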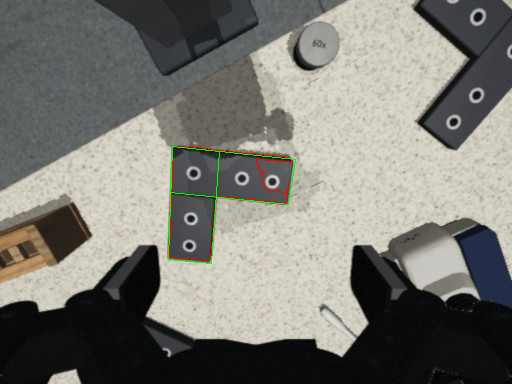

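```bash
python3 go.py .455 .14 .1 1.52;python3 go.py .4922 .01 .1 .9888
```

```text
turn [-0.001, 0.537, 0.002] shift [-0.0318, -0.0016, -0.1445] rows>= 4.3 | at [0.4156 0.2826 0.0986] psi 2.0571 t 4.93 q [ 0.39  0.06  2.1   0.    0.98 -1.66] open 0.561 F [ 0.2 -0.3 -1.6]
turn [-0.002, 1.068, 0.001] shift [-0.0597, -0.0017, -0.2768] rows>= 8.5 | at [0.4156 0.2826 0.0986] psi 2.0571 t 4.93 q [ 0.39  0.06  2.1   0.    0.98 -1.66] open 0.561 F [ 0.2 -0.3 -1.6]
```

Request:
jog_arm:
  deltas:
    - [[0, 0.06, 0], [-0.003, 0, -0.014], 0]
    - [[0, 0.15, 0], [-0.008, 0, -0.039], 0]
    - [[0, 0.27, 0], [-0.015, 0, -0.07], 0]
    - [[0, 0.39, 0], [-0.022, 0, -0.101], 0]
    - [[0, 0.51, 0], [-0.028, 0, -0.132], 0]
    - [[0, 0.63, 0], [-0.035, 0, -0.163], 0]
    - [[0, 0.75, 0], [-0.042, 0, -0.194], 0]
    - [[0, 0.87, 0], [-0.049, 0, -0.225], 0]
    - [[0, 0.97, 0], [-0.054, 0, -0.251], 0]
    - [[0, 1.04, 0], [-0.058, -0.001, -0.27], 0]

```text
time: 5.77
eef_pos: [0.4898, 0.0148, 0.0974]
tcp_rot: [-0.679, 0.196, -0.195, 0.68]
contact_force: [0.5, 0.3, -0.7]
opening: 0.561
```

```bash
python3 - <<'E'
from h import *
for i in range(6):
    c,T=cam('wrist'); s=ctrl.get_state(); M=R.from_quat(s['tcp_rot']).as_matrix()
    print(s['time'],s['eef_pos'].round(4),np.arctan2(M[1,2],M[0,2]).round(4),s['dq'].round(3),s['qpos'].round(4))
E
```

```text
5.8167 [0.4912 0.0125 0.0981] 1.0081 [ 0.059 -0.019  0.009  0.035  0.004 -0.079] [-1.8120e-01  3.7300e-02  2.1234e+00 -5.0000e-04  9.8040e-01 -1.1890e+00]
5.8667 [0.4906 0.0144 0.098 ] 1.0124 [ 0.053 -0.011  0.023  0.028  0.019 -0.028] [-1.7840e-01  3.6500e-02  2.1244e+00  1.5000e-03  9.8120e-01 -1.1916e+00]
5.9167 [0.4899 0.0158 0.0978] 1.0149 [ 0.038 -0.012  0.019  0.008  0.009 -0.006] [-0.1761  0.0359  2.1255  0.0024  0.9819 -1.1924]
5.9667 [0.4895 0.0167 0.0978] 1.0166 [ 0.029 -0.01   0.007 -0.001  0.     0.   ] [-0.1744  0.0354  2.1261  0.0026  0.9822 -1.1925]
6.0167 [0.4894 0.0173 0.0979] 1.0177 [ 0.02  -0.01   0.002 -0.003 -0.001  0.001] [-0.1733  0.0349  2.1263  0.0026  0.9822 -1.1924]
6.0667 [0.4895 0.0177 0.0981] 1.0185 [ 0.012 -0.007 -0.002 -0.004 -0.001  0.   ] [-0.1725  0.0345  2.1263  0.0025  0.9822 -1.1923]
```

```bash
python3 go.py .4922 .01 .045 .9888
```

```text
turn [-0.001, 0.03, -0.002] shift [0.0065, 0.0531, -0.0052] rows>= 1.3 | at [0.4895 0.0177 0.0981] psi 1.0185 t 6.07 q [-0.17  0.03  2.13  0.    0.98 -1.19] open 0.562 F [-0.  -0.  -1.1]
```

Request:
jog_arm:
  deltas:
    - [[0, 0.015, 0], [0.003, 0.01, -0.003], 0]
    - [[0, 0.03, 0], [0.0065, 0.027, -0.005], 0]
    - [[0, 0.03, -0.002], [0.0065, 0.044, -0.005], 0]
    - [[0, 0.03, -0.002], [0.0065, 0.053, -0.005], 0]
    - [[0, 0.03, -0.002], [0.0065, 0.053, -0.005], 0]
    - [[0, 0.03, -0.002], [0.0065, 0.053, -0.005], 0]
    - [[0, 0.03, -0.002], [0.0065, 0.053, -0.005], 0]

```text
time: 6.65
eef_pos: [0.4929, 0.0103, 0.0456]
tcp_rot: [-0.677, 0.202, -0.203, 0.678]
contact_force: [0.3, -0.0, -2.6]
opening: 0.556
```

```bash
python3 - <<'E'
from h import *
c,T=cam('wrist'); cv2.imwrite('pics/w5.png',c['pixels'])
E
python3 go.py .4922 .01 .0245 .9888
```

```text
turn [-0.002, 0.0, 0.002] shift [-0.0007, 0.0215, -0.0007] rows>= 0.5 | at [0.4932 0.0102 0.046 ] psi 0.9889 t 6.7 q [-0.19  0.13  2.14  0.    0.87 -1.18] open 0.556 F [ 1.1 -0.9 -1.5]
```

View pics/w5.png

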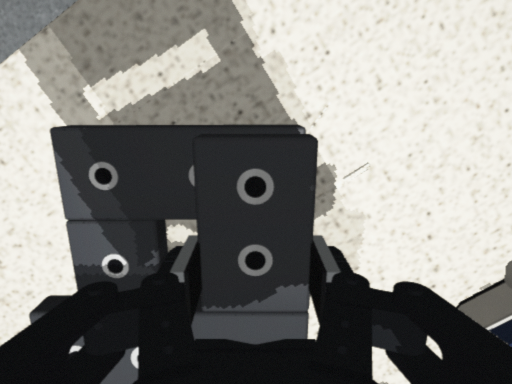

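Request:
jog_arm:
  deltas:
    - [[0, 0, 0.002], [-0.0007, 0.008, -0.0007], 0]
    - [[0, 0, 0.002], [-0.0007, 0.015, -0.0007], 0]
    - [[0, 0, 0.002], [-0.0007, 0.019, -0.0007], 0]
    - [[0, 0, 0.002], [-0.0007, 0.0215, -0.0007], 0]
    - [[0, 0, 0.002], [-0.0007, 0.0215, -0.0007], 0]

```text
time: 7.12
eef_pos: [0.4921, 0.01, 0.0245]
tcp_rot: [-0.677, 0.203, -0.203, 0.678]
contact_force: [-0.2, 0.7, -0.3]
opening: 0.558
```

```bash
python3 - <<'E'
from h import *
c,T=cam('wrist'); cv2.imwrite('pics/w6.png',c['pixels'])
E
python3 go.py .4922 .01 .0245 .9888
```

```text
turn [-0.002, -0.0, -0.001] shift [-0.0, -0.0, 0.0] rows>= 0.0 | at [0.4922 0.01   0.0245] psi 0.9887 t 7.17 q [-0.19  0.17  2.15  0.    0.83 -1.18] open 0.56 F [-0.8 -0.2 -0.2]
```

View pics/w6.png

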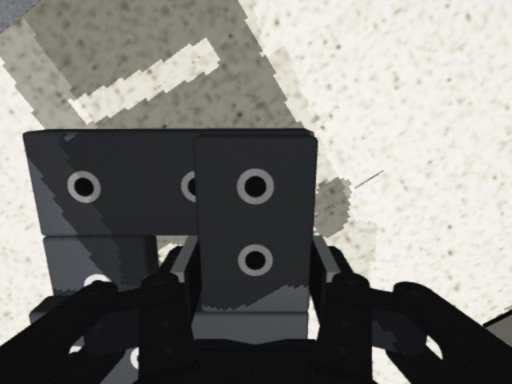

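Request:
jog_arm:
  deltas:
    - [[0, 0, 0], [0, 0.001, 0], 0]
    - [[0, 0, 0], [0, 0.001, 0], 0]
    - [[0, 0, 0], [0, 0.001, 0], 0.8]
    - [[0, 0, 0], [0, 0.001, 0], 0.8]
    - [[0, 0, 0], [0, 0.001, 0], 0.9]
    - [[0, 0, 0], [0, 0.001, 0], 0.9]
    - [[0, 0, 0], [0, 0.001, 0], 0.9]

```text
time: 7.75
eef_pos: [0.4923, 0.0099, 0.0234]
tcp_rot: [-0.677, 0.203, -0.203, 0.678]
contact_force: [0.1, -0.1, 0.6]
opening: 0.899
```

Request:
jog_arm:
  deltas:
    - [[0, 0, 0], [0, -0.02, 0], 0.9]
    - [[0, 0, 0], [0, -0.05, 0], 1]
    - [[0, 0, 0], [0, -0.09, 0], 1]
    - [[0, 0, 0], [0, -0.12, 0], 1]
    - [[0, 0, 0], [0, -0.15, 0], 1]
    - [[0, 0, 0], [0, -0.17, 0], 1]
    - [[0, 0, 0], [0, -0.17, 0], 1]
    - [[0, 0, 0], [0, -0.17, 0], 1]

```text
time: 8.42
eef_pos: [0.493, 0.0095, 0.1947]
tcp_rot: [-0.677, 0.202, -0.204, 0.678]
contact_force: [-0.3, -0.3, -0.4]
opening: 0.998
```

```bash
python3 - <<'E'
from wfit import *
c,T=cam('wrist'); cv2.imwrite('pics/w7.png',c['pixels'])
E
python3 go.py .6 -.19 .2 -.98
```

```text
turn [-0.0, 1.969, -0.002] shift [0.2001, -0.0075, -0.1073] rows>= 15.7 | at [0.4919 0.0097 0.1928] psi 0.9887 t 8.47 q [-0.19 -0.09  2.05  0.    1.18 -1.18] open 1.004 F [-0.3  0.2 -0.6]
```

View pics/w7.png

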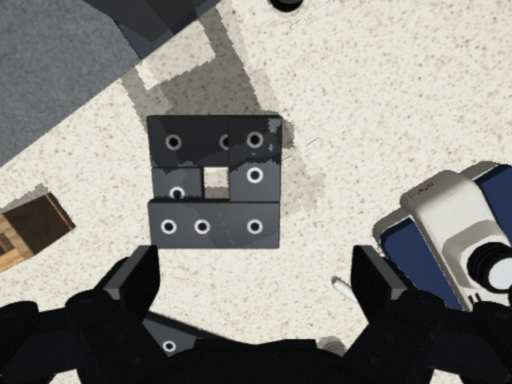

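```bash
cat > ov.py <<'E'
from fit import *
# zoom overlay: list of (pose,z) squares of 130 mm
def sq(x,y,th,z):
    c,s=np.cos(th),np.sin(th); q=np.array([[-65,-65],[65,-65],[65,65],[-65,65]])/1000@np.array([[c,s],[-s,c]])+[x,y]
    return np.c_[q,np.full(4,z)]
def ov(c,T,items,name,pad=12,k=5):
    uvs=[proj(c,T,sq(*p,z)) for p,z,_ in items]; A=np.concatenate(uvs); lo=np.maximum(np.floor(A.min(0)).astype(int)-pad,0); hi=np.minimum(np.ceil(A.max(0)).astype(int)+pad,[512,384])
    k=min(k,780//(hi[0]-lo[0]),590//(hi[1]-lo[1]))
    v=cv2.resize(c['pixels'][lo[1]:hi[1],lo[0]:hi[0]],None,fx=k,fy=k,interpolation=cv2.INTER_CUBIC); v=cv2.convertScaleAbs(v,alpha=1.6,beta=20)
    for (p,z,col),uv in zip(items,uvs): cv2.polylines(v,[np.round(((uv-lo+.5)*k-.5)*8).astype(np.int32)],True,col,1,cv2.LINE_AA,3)
    cv2.imwrite(name,v)
E
python3 - <<'E'
from ov import *
b=(.475,-.0265,-.582)
c,T=cam('wrist'); ov(c,T,[(b,.024,(0,255,0)),(b,.040,(0,0,255))],'pics/ov1.png')
E
```

```text
(no output)
```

View pics/ov1.png

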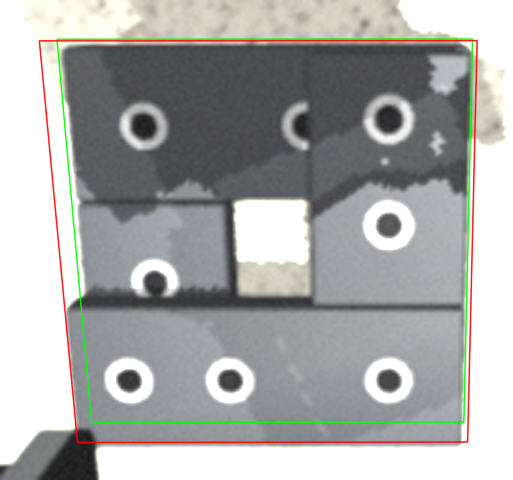

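Request:
jog_arm:
  deltas:
    - [[0, 0.12, 0], [0.012, 0, -0.007], 1]
    - [[0, 0.25, 0], [0.025, 0, -0.014], 1]
    - [[0, 0.37, 0], [0.038, 0, -0.02], 1]
    - [[0, 0.5, 0], [0.05, -0.002, -0.027], 1]
    - [[0, 0.62, 0], [0.063, -0.002, -0.034], 1]
    - [[0, 0.75, 0], [0.076, -0.003, -0.041], 1]
    - [[0, 0.87, 0], [0.09, -0.004, -0.048], 1]
    - [[0, 1.0, 0], [0.1, -0.004, -0.054], 1]
    - [[0, 1.12, 0], [0.115, -0.005, -0.06], 1]
    - [[0, 1.25, 0], [0.13, -0.005, -0.068], 1]

```text
time: 9.35
eef_pos: [0.5616, -0.1185, 0.1935]
tcp_rot: [-0.431, 0.564, -0.559, 0.429]
contact_force: [0.1, 0.3, -0.3]
opening: 0.999
```

```bash
python3 go.py .61 -.19 .2 -.98
```

```text
turn [0.008, 0.718, 0.0] shift [0.0565, -0.0071, 0.0652] rows>= 5.7 | at [ 0.5616 -0.1185  0.1935] psi -0.2623 t 9.35 q [-0.39  0.1   1.86  0.    1.19 -0.12] open 0.999 F [ 0.1  0.3 -0.3]
```

Request:
jog_arm:
  deltas:
    - [[0, 0.12, 0], [0.01, 0, 0.011], 1]
    - [[0, 0.25, 0], [0.02, 0, 0.022], 1]
    - [[0, 0.37, 0], [0.03, 0, 0.033], 1]
    - [[0, 0.5, 0], [0.04, -0.004, 0.046], 1]
    - [[0, 0.62, 0], [0.05, -0.006, 0.058], 1]
    - [[0.008, 0.718, 0], [0.056, -0.007, 0.065], 1]
    - [[0.008, 0.718, 0], [0.056, -0.007, 0.065], 1]
    - [[0.008, 0.718, 0], [0.056, -0.007, 0.065], 1]

```text
time: 10.02
eef_pos: [0.6089, -0.1892, 0.1973]
tcp_rot: [-0.208, 0.677, -0.675, 0.205]
contact_force: [-0.5, 0.3, -0.5]
opening: 0.998
```

```bash
python3 - <<'E'
from wfit import *
for i in range(3): c,T=cam('wrist')
for t in (90,105): wfit(c,T,[.6419,-.2196,3.7309],0,.016,f'pics/w8f{t}.png',thr=t)
E
python3 go.py .61 -.19 .2 -.98
```

```text
pics/w8f90.png [ 0.6278 -0.2288  3.7432] 0.8673
pics/w8f105.png [ 0.6425 -0.2191  3.7276] 0.0888
turn [0.002, 0.002, 0.001] shift [0.0001, -0.0014, 0.0016] rows>= 0.1 | at [ 0.6091 -0.1886  0.1986] psi -0.9782 t 10.17 q [-0.46  0.23  1.7  -0.    1.21  0.52] open 0.996 F [-0.3 -0.6 -0.3]
```

View pics/w8f105.png

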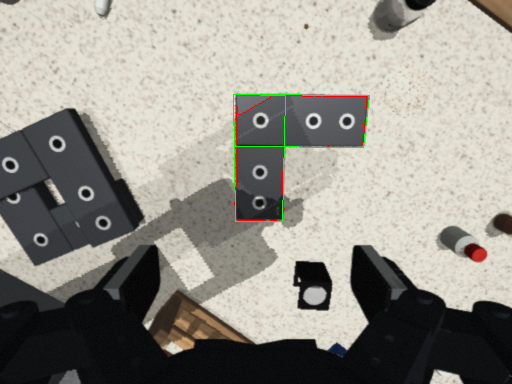

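```bash
python3 go.py .6152 -.1892 -.001 -.9834
```

```text
turn [0.002, 0.005, 0.001] shift [-0.0049, 0.1996, 0.0042] rows>= 4.8 | at [ 0.6091 -0.1886  0.1986] psi -0.9782 t 10.17 q [-0.46  0.23  1.7  -0.    1.21  0.52] open 0.996 F [-0.3 -0.6 -0.3]
```

Request:
jog_arm:
  deltas:
    - [[0, 0.005, 0], [-0.005, 0.04, 0.004], 1]
    - [[0, 0.005, 0], [-0.005, 0.08, 0.004], 1]
    - [[0.002, 0.005, 0], [-0.005, 0.12, 0.004], 1]
    - [[0.002, 0.005, 0], [-0.005, 0.15, 0.004], 1]
    - [[0.002, 0.005, 0], [-0.005, 0.17, 0.004], 1]
    - [[0.002, 0.005, 0], [-0.005, 0.178, 0.004], 1]
    - [[0.002, 0.005, 0], [-0.005, 0.18, 0.004], 1]
    - [[0.002, 0.005, 0], [-0.005, 0.18, 0.004], 1]

```text
time: 10.83
eef_pos: [0.6154, -0.1888, 0.019]
tcp_rot: [0.205, -0.676, 0.677, -0.205]
contact_force: [0.2, -0.7, 0.1]
opening: 1.002
```

```bash
python3 go.py .6152 -.1892 -.001 -.9834;python3 - <<'E'
from h import *
c,T=cam('wrist'); cv2.imwrite('pics/w9.png',c['pixels'])
E
```

```text
turn [-0.0, 0.001, 0.001] shift [0.0004, 0.02, 0.0002] rows>= 0.5 | at [ 0.6154 -0.1888  0.019 ] psi -0.9824 t 10.83 q [-0.45  0.46  1.77 -0.    0.91  0.53] open 1.002 F [ 0.2 -0.7  0.1]
```

View pics/w9.png

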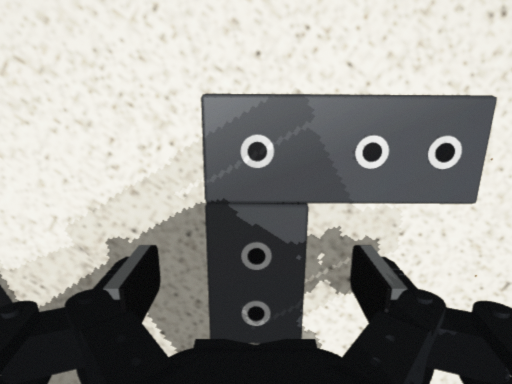

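Leg is at columns 207–305, centred between the fingers (158–352), and the finger clears the inner corner (row 203).

Request:
jog_arm:
  deltas:
    - [[0, 0, 0], [0, 0.01, 0], 1]
    - [[0, 0, 0], [0, 0.017, 0], 1]
    - [[0, 0, 0], [0, 0.02, 0], 1]
    - [[0, 0, 0], [0, 0.02, 0], 1]
    - [[0, 0, 0], [0, 0.02, 0], 1]

```text
time: 11.3
eef_pos: [0.6161, -0.1892, 0.0]
tcp_rot: [0.205, -0.676, 0.677, -0.205]
contact_force: [0.3, 0.3, -0.1]
opening: 1.001
```

Request:
jog_arm:
  deltas:
    - [[0, 0, 0], [0, 0, 0], 0]
    - [[0, 0, 0], [0, 0, 0], 0]
    - [[0, 0, 0], [0, 0, 0], 0]
    - [[0, 0, 0], [0, 0, 0], 0]
    - [[0, 0, 0], [0, 0, 0], 0]
    - [[0, 0, 0], [0, 0, 0], 0]
  force: 90

```text
time: 11.8
eef_pos: [0.6167, -0.1895, 0.0009]
tcp_rot: [0.204, -0.676, 0.678, -0.206]
contact_force: [0.3, -0.4, 3.3]
opening: 0.555
```

```bash
python3 go.py .61 -.19 .1 -.98
```

```text
turn [-0.003, -0.003, -0.001] shift [0.0058, -0.0991, -0.003] rows>= 2.4 | at [ 0.6167 -0.1895  0.0009] psi -0.9826 t 11.8 q [-0.45  0.49  1.77 -0.    0.88  0.53] open 0.555 F [ 0.3 -0.4  3.3]
```

Request:
jog_arm:
  deltas:
    - [[0, 0, 0], [0, -0.01, 0], 0]
    - [[0, 0, 0], [0, -0.03, 0], 0]
    - [[0, 0, 0], [0, -0.055, 0], 0]
    - [[0, 0, 0], [0, -0.085, 0], 0]
    - [[0, 0, 0], [0, -0.11, 0], 0]
    - [[0, 0, 0], [0, -0.125, 0], 0]
    - [[0, 0, 0], [0, -0.13, 0], 0]
    - [[0, 0, 0], [0, -0.13, 0], 0]

```text
time: 12.47
eef_pos: [0.6168, -0.1894, 0.1324]
tcp_rot: [0.204, -0.675, 0.678, -0.206]
contact_force: [-0.1, 0.0, -3.0]
opening: 0.557
```

```bash
python3 go.py .535 -.13 .13 0.0; python3 - <<'E'
from h import *
c,T=cam('wrist'); cv2.imwrite('pics/w10.png',c['pixels'])
E
```

```text
turn [-0.006, -0.983, 0.001] shift [0.0351, 0.0018, -0.0949] rows>= 7.9 | at [ 0.6168 -0.1894  0.1324] psi -0.9826 t 12.47 q [-0.45  0.31  1.73 -0.    1.09  0.53] open 0.557 F [-0.1  0.  -3. ]
```

View pics/w10.png

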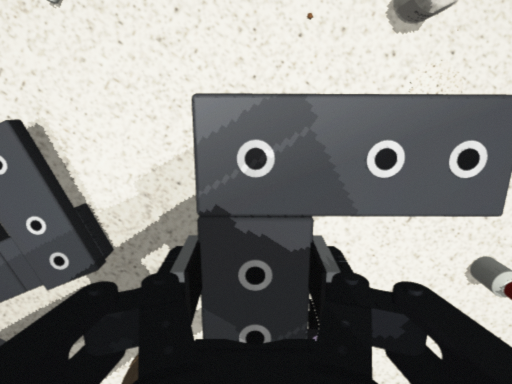

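Request:
jog_arm:
  deltas:
    - [[0, -0.05, 0], [0.002, 0, -0.005], 0]
    - [[0, -0.13, 0], [0.005, 0, -0.012], 0]
    - [[0, -0.24, 0], [0.008, 0, -0.022], 0]
    - [[0, -0.35, 0], [0.012, 0, -0.033], 0]
    - [[0, -0.46, 0], [0.016, 0, -0.044], 0]
    - [[0, -0.57, 0], [0.02, 0, -0.055], 0]
    - [[0, -0.68, 0], [0.024, 0, -0.065], 0]
    - [[0, -0.79, 0], [0.028, 0, -0.076], 0]
    - [[0, -0.9, 0], [0.032, 0, -0.087], 0]
    - [[0, -1.0, 0], [0.036, 0, -0.097], 0]

```text
time: 13.35
eef_pos: [0.5299, -0.1272, 0.1274]
tcp_rot: [0.506, -0.495, 0.493, -0.505]
contact_force: [0.7, -0.1, -1.8]
opening: 0.557
```

```bash
python3 go.py .4581 -.0636 .12 .9888
```

```text
turn [0.003, -0.966, -0.002] shift [-0.0652, 0.0076, -0.0703] rows>= 7.7 | at [ 0.5299 -0.1272  0.1274] psi 0.0229 t 13.35 q [-0.42  0.11  1.98 -0.    1.05 -0.44] open 0.557 F [ 0.7 -0.1 -1.8]
```

Request:
jog_arm:
  deltas:
    - [[0, -0.11, 0], [-0.008, 0, -0.008], 0]
    - [[0, -0.22, 0], [-0.015, 0.002, -0.016], 0]
    - [[0, -0.33, 0], [-0.022, 0.003, -0.024], 0]
    - [[0, -0.45, 0], [-0.03, 0.004, -0.033], 0]
    - [[0, -0.57, 0], [-0.038, 0.005, -0.041], 0]
    - [[0, -0.69, 0], [-0.046, 0.006, -0.05], 0]
    - [[0, -0.8, 0], [-0.054, 0.007, -0.058], 0]
    - [[0, -0.89, 0], [-0.06, 0.007, -0.065], 0]
    - [[0, -0.95, 0], [-0.064, 0.008, -0.069], 0]
    - [[0, -0.966, 0], [-0.065, 0.008, -0.07], 0]

```text
time: 14.18
eef_pos: [0.456, -0.0626, 0.117]
tcp_rot: [0.678, -0.205, 0.199, -0.677]
contact_force: [-0.2, -0.0, -2.6]
opening: 0.557
```

```bash
python3 - <<'E'
from h import *
for i in range(5): c,T=cam('wrist')
E
python3 go.py .4581 -.0636 .062 .9888
```

```text
turn [0.002, -0.001, -0.003] shift [-0.0004, 0.0572, 0.0002] rows>= 1.4 | at [ 0.4585 -0.064   0.1192] psi 0.9877 t 14.43 q [-0.36 -0.06  2.17 -0.    1.03 -1.34] open 0.555 F [-0.4 -1.5 -2.9]
```

Request:
jog_arm:
  deltas:
    - [[0, 0, 0], [0, 0.01, 0], 0]
    - [[0, 0, 0], [0, 0.03, 0], 0]
    - [[0, 0, 0], [0, 0.047, 0], 0]
    - [[0.002, 0, -0.003], [0, 0.057, 0], 0]
    - [[0.002, 0, -0.003], [0, 0.057, 0], 0]
    - [[0.002, 0, -0.003], [0, 0.057, 0], 0]

```text
time: 14.93
eef_pos: [0.4577, -0.0639, 0.0612]
tcp_rot: [-0.677, 0.204, -0.203, 0.677]
contact_force: [0.6, -0.5, -1.3]
opening: 0.558
```

```bash
python3 - <<'E'
from h import *
for i in range(3): c,T=cam('wrist')
cv2.imwrite('pics/w11.png',c['pixels'])
E
python3 go.py .4581 -.0636 .041 .9888
```

```text
turn [-0.0, -0.001, 0.002] shift [-0.0013, 0.0221, 0.0] rows>= 0.5 | at [ 0.4592 -0.0644  0.0631] psi 0.9875 t 15.08 q [-0.36  0.03  2.2   0.    0.9  -1.35] open 0.558 F [-0.8 -0.1 -1.9]
```

View pics/w11.png

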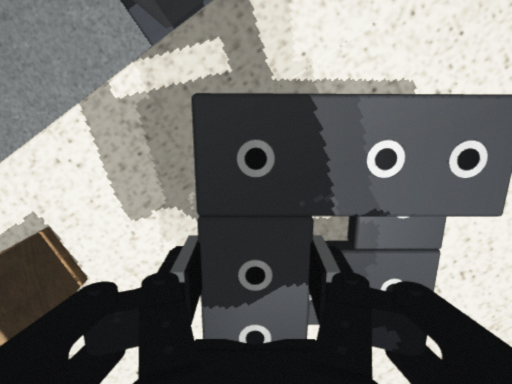

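Request:
jog_arm:
  deltas:
    - [[0, 0, 0], [-0.001, 0.008, 0], 0]
    - [[0, 0, 0.002], [-0.001, 0.014, 0], 0]
    - [[0, 0, 0.002], [-0.001, 0.018, 0], 0]
    - [[0, 0, 0.002], [-0.001, 0.021, 0], 0]
    - [[0, 0, 0.002], [-0.001, 0.021, 0], 0]
    - [[0, 0, 0.002], [-0.001, 0.021, 0], 0]

```text
time: 15.58
eef_pos: [0.4582, -0.0638, 0.0418]
tcp_rot: [-0.677, 0.204, -0.203, 0.677]
contact_force: [-0.3, 0.1, -2.9]
opening: 0.56
```

```bash
python3 - <<'E'
from h import *
c,T=cam('wrist')
cv2.imwrite('pics/w12.png',c['pixels'])
c,T=cam('top'); cv2.imwrite('pics/t12.png',cv2.resize(c['pixels'][160:275,150:350],None,fx=4,fy=4))
E
python3 go.py .4581 -.0636 .041 .9888
```

```text
turn [-0.0, -0.001, -0.0] shift [-0.0004, 0.0012, 0.0] rows>= 0.0 | at [ 0.4585 -0.0639  0.0422] psi 0.9875 t 15.68 q [-0.36  0.07  2.21  0.    0.86 -1.35] open 0.555 F [ 0.2 -0.2 -2. ]
```

View pics/w12.png

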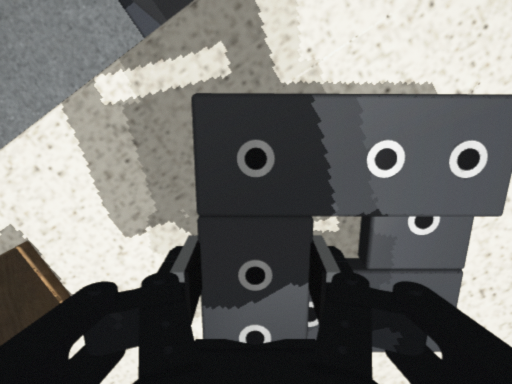

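Request:
jog_arm:
  deltas:
    - [[0, 0, 0], [0, 0.001, -0.0005], 0]
    - [[0, 0, 0], [0, 0.0022, -0.0005], 0]
    - [[0, 0, 0], [0, 0.0022, -0.0005], 0]
    - [[0, 0, 0], [0, 0.0022, -0.0005], 0]

```text
time: 16.02
eef_pos: [0.4585, -0.0644, 0.0409]
tcp_rot: [-0.677, 0.203, -0.203, 0.677]
contact_force: [-2.9, 0.1, 6.7]
opening: 0.559
```

```bash
python3 go.py .4581 -.0636 .041 .9888
```

```text
turn [-0.001, -0.001, -0.0] shift [-0.0008, -0.0001, 0.0005] rows>= 0.0 | at [ 0.4585 -0.0644  0.0409] psi 0.9875 t 16.02 q [-0.36  0.08  2.21  0.    0.85 -1.35] open 0.559 F [-2.9  0.1  6.7]
```

Contact (6.7 N up). Release and rise.

Request:
jog_arm:
  deltas:
    - [[0, 0, 0], [0, 0, 0], 0.8]
    - [[0, 0, 0], [0, 0, 0], 0.8]
    - [[0, 0, 0], [0, 0, 0], 0.9]
    - [[0, 0, 0], [0, 0, 0], 0.9]
    - [[0, 0, 0], [0, 0, 0], 0.9]

```text
time: 16.43
eef_pos: [0.4585, -0.0644, 0.0408]
tcp_rot: [-0.677, 0.203, -0.203, 0.677]
contact_force: [-0.1, 0.1, -0.2]
opening: 0.9
```

Request:
jog_arm:
  deltas:
    - [[0, 0, 0], [0, -0.02, 0], 0.9]
    - [[0, 0, 0], [-0.005, -0.05, 0], 1]
    - [[0, 0, 0], [-0.01, -0.09, 0], 1]
    - [[0, 0, 0], [-0.02, -0.12, 0], 1]
    - [[0, 0, 0], [-0.02, -0.15, 0], 1]
    - [[0, 0, 0], [-0.02, -0.18, 0], 1]
    - [[0, 0, 0], [-0.02, -0.18, 0], 1]
    - [[0, 0, 0], [-0.02, -0.18, 0], 1]

```text
time: 17.1
eef_pos: [0.443, -0.0539, 0.2231]
tcp_rot: [-0.677, 0.201, -0.205, 0.677]
contact_force: [0.5, -0.4, -0.2]
opening: 1.001
```

```bash
python3 - <<'E'
from ov import *
for i in range(3): c,T=cam('wrist')
b=(.475,-.0265,-.582)
cv2.imwrite('pics/w13.png',c['pixels'])
ov(c,T,[(b,.024,(0,255,0)),(b,.040,(0,0,255)),(b,.056,(255,0,0))],'pics/ov2.png')
c,T=cam('top'); cv2.imwrite('pics/t13.png',c['pixels'])
ov(c,T,[(b,.056,(255,0,0))],'pics/ov2t.png',k=12)
E
python3 go.py .4581 -.0636 .041 .9888
```

```text
turn [0.0, -0.001, -0.004] shift [0.0208, 0.1778, 0.0009] rows>= 4.3 | at [ 0.4408 -0.0532  0.2188] psi 0.9875 t 17.3 q [-0.35 -0.23  2.13  0.    1.25 -1.34] open 0.993 F [-0.9  0.2 -0.8]
```

View pics/ov2.png

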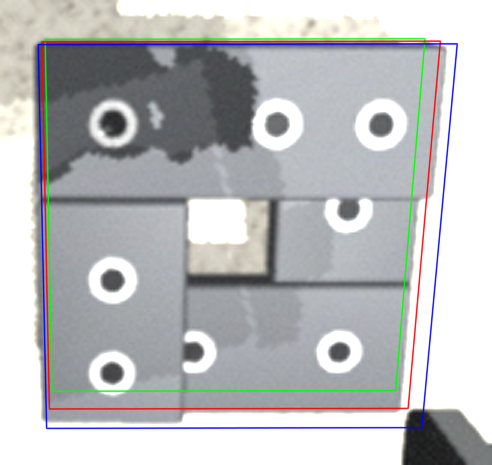

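View pics/ov2t.png

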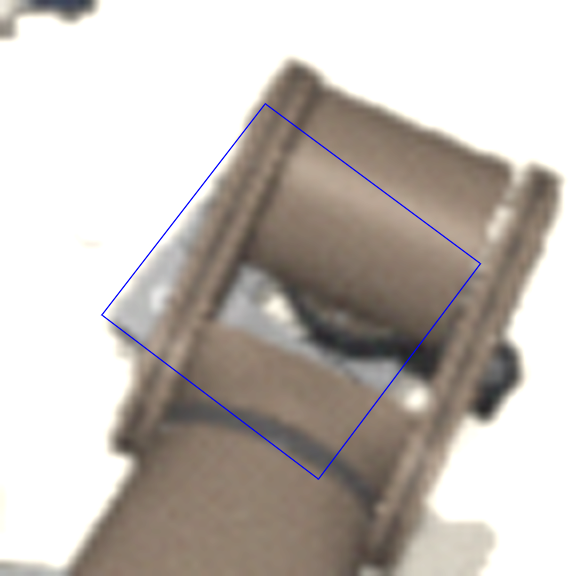

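```bash
python3 - <<'E'
from ov import *
b=(.475,-.0265,-.582)
c,T=cam('wrist'); P=cloud(c,T).reshape(-1,3)
ca,sa=np.cos(b[2]),np.sin(b[2]); d=P[:,:2]-b[:2]; l=np.c_[d@[ca,sa],d@[-sa,ca],P[:,2]]*1000
ok=(abs(l[:,0])<75)&(abs(l[:,1])<75); l=l[ok]
print(np.histogram(l[:,2],bins=np.arange(-6,70,4)))
top=l[(l[:,2]>50)&(l[:,2]<62)]; mid=l[(l[:,2]>33)&(l[:,2]<46)]
print('top z',np.median(top[:,2]),'mid z',np.median(mid[:,2]))
def edge(pts,ax,sgn,other,lo,hi):
    o=[]
    for a in np.arange(lo,hi,4):
        r=pts[(pts[:,other]>=a)&(pts[:,other]<a+4)][:,ax]*sgn
        if len(r)>5: o.append(np.sort(r)[-2])
    return np.round(sgn*np.array(o),1)
print('top left x-',edge(top,0,-1,1,-55,60)); print('top y-',edge(top,1,-1,0,-55,60))
print('top x+ end',edge(top,0,1,1,-60,-20)); print('top y+ end',edge(top,1,1,0,-60,-20))
print('mid x+',edge(mid,0,1,1,-10,60)); print('mid y+',edge(mid,1,1,0,-10,60))
E
```

```text
(array([   78,  2520,     1,     0,     0,     0,     0,    13,    44,
          55,   188,  4368,     1,    23,   444, 10391,     2,     0]), array([-6, -2,  2,  6, 10, 14, 18, 22, 26, 30, 34, 38, 42, 46, 50, 54, 58,
       62, 66]))
top z 55.369690123573676 mid z 39.408558308554554
top left x- [-65.1 -65.  -65.1 -65.  -65.  -65.  -65.  -65.  -65.  -65.  -65.  -64.9
 -64.9 -64.9 -64.9 -64.9 -64.9 -64.8 -64.8 -64.8 -64.8 -64.7 -64.2 -64.7
 -64.7 -64.  -64.  -64.  -64. ]
top y- [-66.7 -66.9 -66.9 -67.  -66.1 -66.1 -66.3 -66.4 -66.4 -66.5 -66.6 -66.8
 -66.9 -66.9 -67.  -67.1 -67.3 -67.3 -67.4 -66.5 -66.5 -66.6 -66.6 -66.8
 -66.9 -67.  -67.  -67.1 -67.2]
top x+ end [63.9 63.6 64.2 64.  64.1 64.4 64.  63.8 64.3 64.1]
top y+ end [62.  62.5 62.1 62.1 62.4 61.8 62.4 61.8 62.3 62.3]
mid x+ [66.6 67.  66.8 67.2 66.9 66.4 67.2 67.  66.6 67.1 66.9 67.  66.9 66.9
 66.7 67.1 66.6 67. ]
mid y+ [62.4 62.6 62.1 62.5 63.2 62.2 62.6 62.7 62.  62.3 62.5 62.  62.1 62.7
 62.1 62.  62.4 62.5]
```

```bash
python3 - <<'E'
from ov import *
b=(.475,-.0265,-.582)
c,T=cam('wrist'); P=cloud(c,T).reshape(-1,3)
ca,sa=np.cos(b[2]),np.sin(b[2]); d=P[:,:2]-b[:2]; l=np.c_[d@[ca,sa],d@[-sa,ca],P[:,2]]*1000
print('cam local',((T[:2,3]-b[:2])@np.c_[[ca,sa],[-sa,ca]]*1000).round(),T[2,3])
ok=(abs(l[:,0])<75)&(abs(l[:,1])<75)&(l[:,2]>3)&(l[:,2]<37); l=l[ok]
for r in l[::6]: print(r.round(1),end=' ')
E
```

```text
cam local [-82. -42.] 0.3610033201977515
[-9.5 13.2 32.5] [-6.  13.5 31.2] [-3.3 13.3 33.5] [-0.3 13.3 34.4] [ 2.8 13.3 34.8] [ 5.8 13.3 35.8] [11.6 13.3 30.6] [16.  13.4 30.8] [18.6 -9.6 25.9] [18.3 -3.2 26.7] [18.4  3.3 26.6] [18.9 10.1 25. ] [ 18.5 -14.3  29.8] [18.8 -7.7 28.8] [18.7 -1.3 29.4] [18.5  5.1 30. ] [18.3 11.4 30.6] [ 18.6 -12.4  33.3] [18.5 -6.1 33.7] [18.2  0.2 34.5] [18.4  6.6 34.1] [18.5 13.1 33.7] [18.6 -6.4 36.8] [18.9 11.7 36.1] [18.7 39.  36.7] [33.1 -7.1 36.9]
```

```bash
python3 go.py .57 -.065 .21 -.58
```

```text
turn [0.003, 1.567, -0.002] shift [0.1142, 0.0087, 0.0613] rows>= 12.5 | at [ 0.441  -0.0533  0.219 ] psi 0.9874 t 17.4 q [-0.35 -0.23  2.13  0.    1.25 -1.34] open 0.997 F [ 0.1  0.6 -0.2]
```

Request:
jog_arm:
  deltas:
    - [[0, 0.12, 0], [0.011, 0, 0.006], 1]
    - [[0, 0.24, 0], [0.022, 0, 0.012], 1]
    - [[0, 0.36, 0], [0.034, 0.002, 0.018], 1]
    - [[0, 0.48, 0], [0.046, 0.003, 0.025], 1]
    - [[0, 0.6, 0], [0.057, 0.004, 0.031], 1]
    - [[0, 0.72, 0], [0.068, 0.005, 0.037], 1]
    - [[0, 0.84, 0], [0.08, 0.006, 0.043], 1]
    - [[0, 0.96, 0], [0.091, 0.007, 0.049], 1]
    - [[0, 1.08, 0], [0.103, 0.008, 0.055], 1]
    - [[0, 1.2, 0], [0.114, 0.009, 0.061], 1]

```text
time: 18.23
eef_pos: [0.57, -0.0651, 0.2082]
tcp_rot: [-0.443, 0.553, -0.55, 0.442]
contact_force: [-0.4, 0.4, -0.6]
opening: 0.999
```

```bash
python3 go.py .57 -.065 .21 -.58
```

```text
turn [0.006, 0.361, -0.0] shift [-0.0001, -0.0018, -0.0] rows>= 2.9 | at [ 0.57   -0.0651  0.2082] psi -0.2186 t 18.23 q [-0.29  0.09  1.85  0.    1.21 -0.07] open 0.999 F [-0.4  0.4 -0.6]
```

Request:
jog_arm:
  deltas:
    - [[0, 0.12, 0], [0, 0, 0], 1]
    - [[0, 0.24, 0], [0, 0, 0], 1]
    - [[0, 0.33, 0], [0, -0.002, 0], 1]
    - [[0.006, 0.361, 0], [0, -0.002, 0], 1]
    - [[0.006, 0.361, 0], [0, -0.002, 0], 1]
    - [[0.006, 0.361, 0], [0, -0.002, 0], 1]

```text
time: 18.73
eef_pos: [0.5696, -0.065, 0.2091]
tcp_rot: [-0.337, 0.622, -0.621, 0.336]
contact_force: [-0.3, 0.2, -0.1]
opening: 1.003
```

```bash
cat > lev.py <<'E'
from ov import *
b=(.475,-.0265,-.582)
for i in range(3): c,T=cam('wrist')
import sys
cv2.imwrite(sys.argv[1],c['pixels'])
P=cloud(c,T).reshape(-1,3)
ca,sa=np.cos(b[2]),np.sin(b[2]); d=P[:,:2]-b[:2]; l=np.c_[d@[ca,sa],d@[-sa,ca],P[:,2]]*1000
print('cam local',((T[:2,3]-b[:2])@np.c_[[ca,sa],[-sa,ca]]*1000).round(),T[2,3])
ok=(abs(l[:,0])<80)&(abs(l[:,1])<80); l=l[ok]
print(np.histogram(l[:,2],bins=np.arange(-6,70,4))[0])
# outer faces on +x and +y by height band
for lo,hi in [(6,20),(26,37),(42,53)]:
    m=(l[:,2]>lo)&(l[:,2]<hi)
    q=l[m]
    for nm,ax,ot in (('x+',0,1),('y+',1,0)):
        r=q[(q[:,ax]>55)&(abs(q[:,ot])<62)]
        if len(r)>10:
            s=np.polyfit(r[:,ot],r[:,ax],1); print(lo,hi,nm,len(r),'med',np.median(r[:,ax]).round(2),'slope',s[0].round(4),'at0',s[1].round(2))
    for nm,ax,ot in (('x-',0,1),('y-',1,0)):
        r=q[(q[:,ax]<-55)&(abs(q[:,ot])<62)]
        if len(r)>10:
            s=np.polyfit(r[:,ot],r[:,ax],1); print(lo,hi,nm,len(r),'med',np.median(r[:,ax]).round(2),'slope',s[0].round(4),'at0',s[1].round(2))
top=l[(l[:,2]>50)&(l[:,2]<62)]; mid=l[(l[:,2]>37.5)&(l[:,2]<46)]; bas=l[(l[:,2]>21.5)&(l[:,2]<25)]
def edge(pts,ax,sgn,other,lo,hi):
    o=[]
    for a in np.arange(lo,hi,4):
        r=pts[(pts[:,other]>=a)&(pts[:,other]<a+4)][:,ax]*sgn
        if len(r)>5: o.append(np.sort(r)[-2])
    o=sgn*np.array(o); return (np.median(o).round(2),o.round(1)[::3]) if len(o) else None
print('top x-',edge(top,0,-1,1,-55,60)); print('top y-',edge(top,1,-1,0,-55,60))
print('top x+ end',edge(top,0,1,1,-60,-20)); print('top y+ end',edge(top,1,1,0,-60,-20))
print('mid x+',edge(mid,0,1,1,-10,60)); print('mid y+',edge(mid,1,1,0,-10,60))
print('zs',np.median(top[:,2]),np.median(mid[:,2]),len(bas))
E
python3 lev.py pics/w14.png
```

```text
cam local [100.  87.] 0.35136070151138177
[ 179 4269   12   57   85   87  111  522   52   95  428 5723  275  259
  718 9470    0    0]
6 20 x+ 30 med 66.73 slope -0.0016 at0 66.67
6 20 y+ 57 med 65.01 slope -0.0193 at0 64.13
26 37 x+ 133 med 67.81 slope 0.0013 at0 67.79
26 37 y+ 117 med 63.57 slope -0.0008 at0 63.56
42 53 x+ 88 med 64.09 slope -0.1076 at0 59.09
42 53 y+ 95 med 62.96 slope -0.1004 at0 58.42
top x- (np.float64(-64.39), array([-64.4, -64.8, -64.9, -64.2, -64.7, -64.2, -64.4, -65. , -63.9,
       -64.5]))
top y- (np.float64(-65.4), array([-66.1, -66.2, -61.3, -49.3, -48.5, -65.3, -65.9, -65.9, -65.5,
       -66.5]))
top x+ end (np.float64(64.12), array([64. , 64.2, 63.8, 64.1]))
top y+ end (np.float64(63.05), array([63. , 63.1, 63.1, 63.1]))
mid x+ (np.float64(67.38), array([66.9, 67.2, 67.4, 67.6, 67.1, 67.4]))
mid y+ (np.float64(63.02), array([62.9, 63. , 63. , 63. , 63.1, 63.2]))
zs 55.23244257327326 39.34105364171239 548
```

View pics/w14.png

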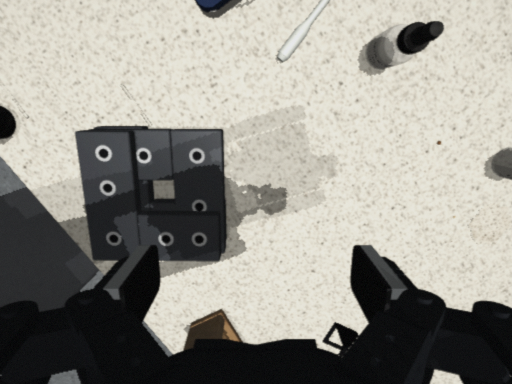

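```bash
python3 go.py .4457 .0024 .11 -.582
```

```text
turn [0.001, 0.003, 0.0] shift [0.0114, 0.0997, -0.1407] rows>= 4.1 | at [ 0.5698 -0.0651  0.2097] psi -0.5791 t 18.88 q [-0.29  0.08  1.85  0.    1.21  0.29] open 0.998 F [-0.6  0.6 -0.7]
```

Request:
jog_arm:
  deltas:
    - [[0, 0, 0], [0.002, 0.005, -0.02], 1]
    - [[0, 0, 0], [0.004, 0.02, -0.05], 1]
    - [[0, 0, 0], [0.007, 0.045, -0.085], 1]
    - [[0, 0.003, 0], [0.009, 0.07, -0.115], 1]
    - [[0, 0.003, 0], [0.011, 0.09, -0.135], 1]
    - [[0, 0.003, 0], [0.0114, 0.1, -0.1407], 1]
    - [[0, 0.003, 0], [0.0114, 0.1, -0.1407], 1]
    - [[0, 0.003, 0], [0.0114, 0.1, -0.1407], 1]
    - [[0, 0.003, 0], [0.0114, 0.1, -0.1407], 1]

```text
time: 19.63
eef_pos: [0.4484, 0.0014, 0.1118]
tcp_rot: [0.334, -0.622, 0.623, -0.336]
contact_force: [1.1, -0.6, 0.0]
opening: 1.0
```

```bash
python3 - <<'E'
from h import *
for i in range(2): c,T=cam('wrist')
cv2.imwrite('pics/w15.png',c['pixels'])
E
python3 go.py .4457 .0024 .043 -.582
```

```text
turn [-0.003, -0.001, -0.001] shift [0.0007, 0.0687, -0.0029] rows>= 1.7 | at [0.4483 0.0014 0.1118] psi -0.5826 t 19.73 q [-0.22 -0.09  2.22  0.    1.01  0.36] open 1.001 F [0.4 1.4 0.5]
```

View pics/w15.png

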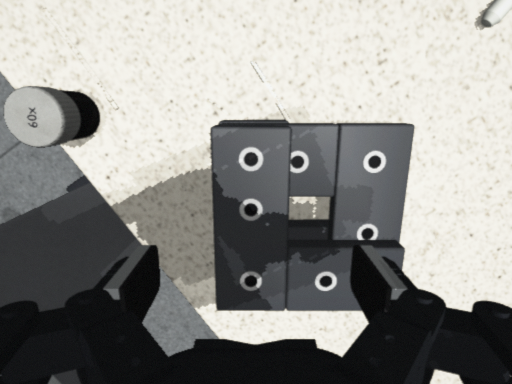

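Request:
jog_arm:
  deltas:
    - [[0, 0, 0], [0.0007, 0.015, -0.003], 1]
    - [[0, 0, 0], [0.0007, 0.035, -0.003], 1]
    - [[-0.003, 0, 0], [0.0007, 0.052, -0.003], 1]
    - [[-0.003, 0, 0], [0.0007, 0.063, -0.003], 1]
    - [[-0.003, 0, 0], [0.0007, 0.0687, -0.003], 1]
    - [[-0.003, 0, 0], [0.0007, 0.0687, -0.003], 1]
    - [[-0.003, 0, 0], [0.0007, 0.0687, -0.003], 1]

```text
time: 20.32
eef_pos: [0.4466, 0.0021, 0.0437]
tcp_rot: [0.334, -0.622, 0.623, -0.336]
contact_force: [-0.0, -0.4, -0.6]
opening: 0.999
```

```bash
python3 - <<'E'
from h import *
for i in range(2): c,T=cam('wrist')
E
python3 go.py .4457 .0024 .043 -.582
```

```text
turn [-0.003, -0.001, -0.002] shift [0.0004, 0.0012, -0.0011] rows>= 0.0 | at [0.4468 0.0021 0.0442] psi -0.5828 t 20.42 q [-0.22  0.03  2.25  0.    0.86  0.36] open 1.001 F [0.6 0.1 0.3]
```

Request:
jog_arm:
  deltas:
    - [[0, 0, 0], [0, 0.001, -0.001], 1]
    - [[0, 0, 0], [0, 0.001, -0.001], 0]
    - [[0, 0, 0], [0, 0.001, -0.001], 0]
    - [[0, 0, 0], [0, 0.001, -0.001], 0]
    - [[0, 0, 0], [0, 0.001, -0.001], 0]
    - [[0, 0, 0], [0, 0.001, -0.001], 0]
    - [[0, 0, 0], [0, 0.001, -0.001], 0]
  force: 80

```text
time: 21.0
eef_pos: [0.4467, 0.0026, 0.0441]
tcp_rot: [0.334, -0.622, 0.623, -0.337]
contact_force: [-1.2, 0.9, 5.8]
opening: 0.554
```

```bash
cat > loc.py <<'E'
from h import *
b=(.475,-.0265,-.582)
s=ctrl.get_state(); ca,sa=np.cos(b[2]),np.sin(b[2]); d=s['eef_pos'][:2]-b[:2]
M=R.from_quat(s['tcp_rot']).as_matrix()
print('local',(d@[ca,sa]*1000).round(2),(d@[-sa,ca]*1000).round(2),'z',s['eef_pos'][2].round(4),'psi',np.arctan2(M[1,2],M[0,2]).round(4),'F',s['contact_force'].round(1),s['opening'].round(3),s['time'])
E
python3 loc.py
```

```text
Traceback (most recent call last):
  File "loc.py", line 5, in <module>
    print('local',(d@[ca,sa]*1000).round(2),(d@[-sa,ca]*1000).round(2),'z',s['eef_pos'][2].round(4),'psi',np.arctan2(M[1,2],M[0,2]).round(4),'F',s['contact_force'].round(1),s['opening'].round(3),s['time'])
                                                                                                                                                                             ^^^^^^^^^^^^^^^^^^
AttributeError: 'float' object has no attribute 'round'
```

Request:
jog_arm:
  deltas:
    - [[0, 0, 0], [0, -0.003, 0], 0]
    - [[0, 0, 0], [0, -0.004, 0], 0]
    - [[0, 0, 0], [0, -0.004, 0], 0]
    - [[0, 0, 0], [-0.001, -0.004, 0.002], 0]
    - [[0, 0, 0], [-0.001, -0.004, 0.002], 0]
    - [[0, 0, 0], [-0.001, -0.004, 0.002], 0]

```text
time: 21.5
eef_pos: [0.4488, 0.0023, 0.0478]
tcp_rot: [0.334, -0.622, 0.623, -0.337]
contact_force: [0.3, 0.1, -2.7]
opening: 0.561
```

```bash
sed -i "s/s\['opening'\].round(3)/s['opening']/" loc.py; python3 - <<'E'
from h import *
for i in range(2): c,T=cam('wrist')
E
python3 loc.py
```

```text
local -37.8 9.64 z 0.0479 psi -0.5828 F [-0.7 -0.3 -1.3] 0.5573741503146787 21.6
```

On target (‑37.8, 9.6 vs wanted ‑37.8, ~9.9). Lower and release.

Request:
jog_arm:
  deltas:
    - [[0, 0, 0], [0, 0.002, 0], 0]
    - [[0, 0, 0], [0, 0.004, 0], 0]
    - [[0, 0, 0], [0, 0.0045, 0], 0]
    - [[0, 0, 0], [0, 0.0045, 0], 0]
    - [[0, 0, 0], [0, 0.0045, 0], 0.8]
    - [[0, 0, 0], [0, 0.0045, 0], 0.9]
    - [[0, 0, 0], [0, 0.0045, 0], 0.9]
    - [[0, 0, 0], [0, 0.0045, 0], 0.9]
    - [[0, 0, 0], [0, 0.0045, 0], 0.9]

```text
time: 22.35
eef_pos: [0.4488, 0.0023, 0.0434]
tcp_rot: [0.334, -0.622, 0.623, -0.337]
contact_force: [0.4, -1.1, -0.2]
opening: 0.901
```

```bash
python3 loc.py; python3 go.py .57 -.065 .21 -.58
```

```text
local -37.69 9.67 z 0.0434 psi -0.5828 F [ 0.4 -1.1 -0.2] 0.900571004226347 22.35
turn [-0.003, -0.003, -0.003] shift [-0.0109, -0.1661, 0.1388] rows>= 5.2 | at [0.4488 0.0023 0.0434] psi -0.5828 t 22.35 q [-0.22  0.04  2.25  0.    0.85  0.36] open 0.901 F [ 0.4 -1.1 -0.2]
```

Request:
jog_arm:
  deltas:
    - [[0, 0, 0], [0, -0.02, 0], 0.9]
    - [[0, 0, 0], [0, -0.055, 0], 1]
    - [[0, 0, 0], [-0.002, -0.09, 0.02], 1]
    - [[0, 0, 0], [-0.005, -0.12, 0.055], 1]
    - [[0, 0, 0], [-0.008, -0.145, 0.09], 1]
    - [[0, 0, 0], [-0.01, -0.16, 0.12], 1]
    - [[-0.003, 0, 0], [-0.011, -0.166, 0.135], 1]
    - [[-0.003, 0, 0], [-0.011, -0.166, 0.139], 1]
    - [[-0.003, 0, 0], [-0.011, -0.166, 0.139], 1]

```text
time: 23.1
eef_pos: [0.5705, -0.0655, 0.2095]
tcp_rot: [-0.334, 0.623, -0.622, 0.336]
contact_force: [-0.1, 0.1, -0.7]
opening: 1.005
```

```bash
python3 lev.py pics/w16.png
```

```text
cam local [99. 87.] 0.34992807238532553
[ 150 4313    9   58   70   98  109  416   38   50  413 5456  237  303
  632 9593    0    0]
6 20 x+ 30 med 66.8 slope -0.0078 at0 66.42
6 20 y+ 57 med 65.03 slope -0.0199 at0 64.13
26 37 x+ 131 med 67.86 slope -0.0003 at0 67.69
26 37 y+ 40 med 63.51 slope 0.0128 at0 62.49
42 53 x+ 98 med 66.53 slope -0.1481 at0 59.88
42 53 y+ 98 med 64.27 slope -0.1205 at0 59.07
top x- (np.float64(-62.0), array([-62. , -62.2, -61.7, -62.1, -61.8, -62. , -62.1, -62.1, -62. ,
       -62.4]))
top y- (np.float64(-64.1), array([-64.7, -64.3, -59.5, -47.5, -46.6, -64.6, -64.1, -64. , -64.3,
       -63.8]))
top x+ end (np.float64(66.68), array([66.3, 66.6, 66.8, 66.8]))
top y+ end (np.float64(64.02), array([64.1, 64. , 64. , 64. ]))
mid x+ (np.float64(67.48), array([67.1, 67.4, 67.7, 67.1, 67.4, 67.7]))
mid y+ (np.float64(63.24), array([63.7, 63.7, 62.9, 62.8, 62.8, 63.6]))
zs 55.27197232392378 39.3547788524769 441
```

View pics/w16.png

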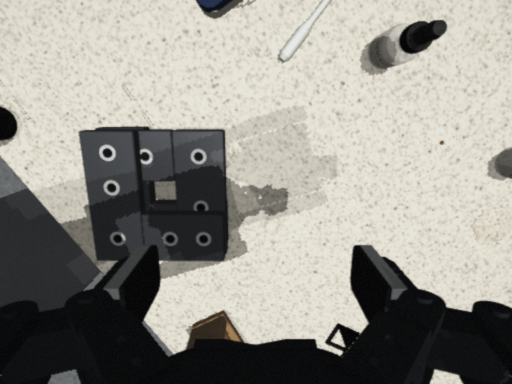

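```bash
python3 go.py .41 -.275 .25 -.12
```

```text
turn [0.003, -0.462, -0.002] shift [0.2632, -0.0424, -0.0165] rows>= 6.4 | at [ 0.5684 -0.0641  0.2079] psi -0.5823 t 23.25 q [-0.29  0.08  1.85  0.    1.21  0.29] open 0.998 F [0.3 0.6 0.3]
```

Request:
jog_arm:
  deltas:
    - [[0, -0.06, 0], [0.035, -0.006, -0.002], 1]
    - [[0, -0.13, 0], [0.075, -0.012, -0.005], 1]
    - [[0, -0.2, 0], [0.115, -0.019, -0.007], 1]
    - [[0, -0.27, 0], [0.155, -0.025, -0.01], 1]
    - [[0, -0.34, 0], [0.195, -0.032, -0.012], 1]
    - [[0, -0.41, 0], [0.23, -0.037, -0.014], 1]
    - [[0, -0.45, 0], [0.255, -0.04, -0.016], 1]
    - [[0, -0.462, 0], [0.263, -0.042, -0.0165], 1]
    - [[0, -0.462, 0], [0.263, -0.042, -0.0165], 1]

```text
time: 24.0
eef_pos: [0.4083, -0.2752, 0.249]
tcp_rot: [-0.468, 0.531, -0.528, 0.468]
contact_force: [-0.0, 0.2, 0.1]
opening: 0.997
```

```bash
python3 - <<'E'
from fit import *
for i in range(3): c,T=cam('wrist')
cv2.imwrite('pics/w17.png',c['pixels']); P=cloud(c,T)
m=(P[...,2]>.045)&(P[...,2]<.085)&(abs(P[...,0]-.404)<.09)&(abs(P[...,1]+.276)<.14)
m=cv2.morphologyEx(m.astype(np.uint8),cv2.MORPH_OPEN,np.ones((3,3)))>0
q=P[m]; print(len(q),np.percentile(q[:,2],[2,50,98]))
t=q[(q[:,2]>.05)&(q[:,2]<.078)]
print(cv2.minAreaRect((t[:,:2]*1000).astype(np.float32)))
u,v=[int(np.nanmean(a)) for a in np.nonzero(m)[::-1]]; print(u,v)
np.save('rk.npy',t)
E
python3 loc.py
```

```text
5991 [0.05923946 0.06153708 0.07244707]
((404.3658142089844, -275.2022705078125), (170.25701904296875, 46.0497932434082), 84.30158996582031)
251 168
local 81.34 -242.17 z 0.2486 psi -0.1199 F [-0.3  0.2 -0.3] 1.0013876034737343 24.15
```

View pics/w17.png

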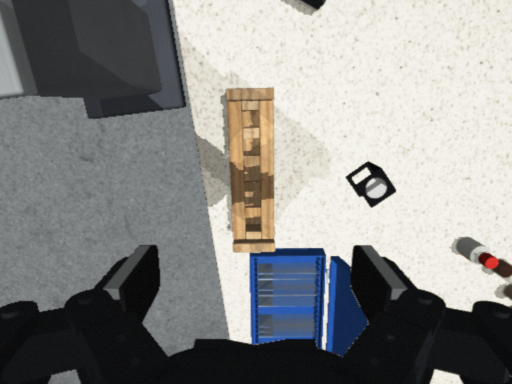

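```bash
python3 go.py .4044 -.2752 .09 -.0995
```

```text
turn [0.003, -0.02, -0.004] shift [0.003, 0.1586, -0.0047] rows>= 3.8 | at [ 0.4098 -0.2735  0.2486] psi -0.1199 t 24.15 q [-0.8  -0.14  1.99  0.    1.29 -0.68] open 1.001 F [-0.3  0.2 -0.3]
```

Request:
jog_arm:
  deltas:
    - [[0, -0.01, 0], [0.001, 0.03, -0.002], 1]
    - [[0, -0.02, 0], [0.003, 0.07, -0.005], 1]
    - [[0.003, -0.02, -0.004], [0.003, 0.11, -0.005], 1]
    - [[0.003, -0.02, -0.004], [0.003, 0.14, -0.005], 1]
    - [[0.003, -0.02, -0.004], [0.003, 0.155, -0.005], 1]
    - [[0.003, -0.02, -0.004], [0.003, 0.159, -0.005], 1]
    - [[0.003, -0.02, -0.004], [0.003, 0.159, -0.005], 1]
    - [[0.003, -0.02, -0.004], [0.003, 0.159, -0.005], 1]

```text
time: 24.82
eef_pos: [0.405, -0.275, 0.0905]
tcp_rot: [0.475, -0.524, 0.524, -0.475]
contact_force: [-0.6, 0.3, 0.4]
opening: 1.003
```

```bash
python3 - <<'E'
from h import *
for i in range(2): c,T=cam('wrist')
cv2.imwrite('pics/w18.png',c['pixels'])
E
python3 go.py .4044 -.2752 .035 -.0995
```

```text
turn [-0.002, 0.0, 0.002] shift [-0.0007, 0.0565, -0.0012] rows>= 1.4 | at [ 0.4054 -0.2759  0.0915] psi -0.0992 t 24.92 q [-0.8   0.04  2.13  0.    0.96 -0.71] open 1.002 F [-0.1 -0.7 -0.2]
```

View pics/w18.png

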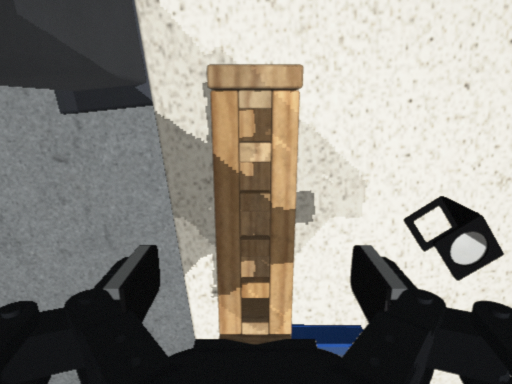

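Request:
jog_arm:
  deltas:
    - [[0, 0, 0], [-0.001, 0.015, -0.001], 1]
    - [[0, 0, 0.002], [-0.001, 0.035, -0.001], 1]
    - [[-0.002, 0, 0.002], [-0.001, 0.05, -0.001], 1]
    - [[-0.002, 0, 0.002], [-0.001, 0.0565, -0.001], 1]
    - [[-0.002, 0, 0.002], [-0.001, 0.0565, -0.001], 1]
    - [[-0.002, 0, 0.002], [-0.001, 0.0565, -0.001], 1]
    - [[-0.002, 0, 0.002], [-0.001, 0.0565, -0.001], 1]

```text
time: 25.5
eef_pos: [0.4055, -0.2758, 0.0366]
tcp_rot: [0.474, -0.523, 0.525, -0.475]
contact_force: [0.1, -0.9, -0.8]
opening: 0.999
```

Request:
jog_arm:
  deltas:
    - [[0, 0, 0], [0, 0, 0], 0]
    - [[0, 0, 0], [0, 0, 0], 0]
    - [[0, 0, 0], [0, 0, 0], 0]
    - [[0, 0, 0], [0, 0, 0], 0]
    - [[0, 0, 0], [0, 0, 0], 0]
    - [[0, 0, 0], [0, 0, 0], 0]
    - [[0, 0, 0], [0, 0, 0], 0]
  force: 60

```text
time: 26.08
eef_pos: [0.4058, -0.2762, 0.0376]
tcp_rot: [0.475, -0.523, 0.526, -0.475]
contact_force: [-1.9, 1.8, 5.4]
opening: 0.522
```

```bash
python3 go.py .4044 -.2752 .035 -.0995
```

```text
turn [-0.003, 0.001, 0.003] shift [-0.0009, 0.0025, -0.0015] rows>= 0.1 | at [ 0.4058 -0.2762  0.0376] psi -0.099 t 26.08 q [-0.8   0.14  2.15  0.    0.85 -0.71] open 0.522 F [-1.9  1.8  5.4]
```

Request:
jog_arm:
  deltas:
    - [[0, 0, 0], [0, -0.01, 0], 0]
    - [[0, 0, 0], [0, -0.03, 0], 0]
    - [[0, 0, 0], [0, -0.055, 0], 0]
    - [[0, 0, 0], [0, -0.08, 0], 0]
    - [[0, 0, 0], [0, -0.1, 0], 0]
    - [[0, 0, 0], [0, -0.11, 0], 0]
    - [[0, 0, 0], [0, -0.11, 0], 0]
    - [[0, 0, 0], [0, -0.11, 0], 0]

```text
time: 26.75
eef_pos: [0.4053, -0.2756, 0.1472]
tcp_rot: [0.475, -0.523, 0.525, -0.475]
contact_force: [-0.1, -0.6, -2.6]
opening: 0.522
```

```bash
python3 go.py .4757 -.029 .145 -.582; python3 - <<'E'
from h import *
c,T=cam('wrist')
cv2.imwrite('pics/w19.png',c['pixels'])
E
```

```text
turn [-0.004, 0.483, 0.002] shift [-0.2524, 0.0017, 0.0457] rows>= 6.2 | at [ 0.4053 -0.2756  0.1472] psi -0.0991 t 26.75 q [-0.8  -0.04  2.1   0.    1.08 -0.71] open 0.522 F [-0.1 -0.6 -2.6]
```

View pics/w19.png

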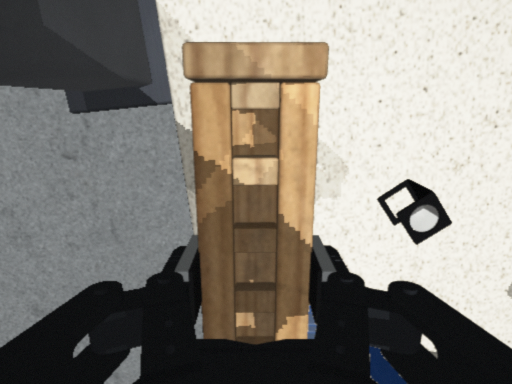

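Request:
jog_arm:
  deltas:
    - [[0, 0.03, 0], [-0.014, 0, 0.003], 0]
    - [[0, 0.08, 0], [-0.04, 0, 0.007], 0]
    - [[0, 0.14, 0], [-0.072, 0, 0.013], 0]
    - [[0, 0.2, 0], [-0.106, 0, 0.019], 0]
    - [[0, 0.27, 0], [-0.14, 0, 0.025], 0]
    - [[0, 0.34, 0], [-0.174, 0, 0.032], 0]
    - [[0, 0.4, 0], [-0.206, 0, 0.038], 0]
    - [[0, 0.45, 0], [-0.232, 0, 0.042], 0]
    - [[0, 0.475, 0], [-0.247, 0, 0.045], 0]
    - [[-0.004, 0.483, 0], [-0.2524, 0, 0.0457], 0]

```text
time: 27.63
eef_pos: [0.474, -0.0259, 0.1436]
tcp_rot: [-0.338, 0.624, -0.62, 0.334]
contact_force: [-0.0, -0.7, -3.5]
opening: 0.523
```

```bash
python3 - <<'E'
from h import *
for i in range(6): c,T=cam('wrist')
cv2.imwrite('pics/w20.png',c['pixels'])
E
python3 go.py .4757 -.029 .105 -.582
```

```text
turn [0.003, -0.001, 0.002] shift [-0.001, 0.0405, 0.0006] rows>= 1.0 | at [ 0.4748 -0.0295  0.1455] psi -0.5833 t 27.93 q [-0.28 -0.07  2.13 -0.    1.08  0.31] open 0.528 F [-0.1 -0.5 -2.4]
```

View pics/w20.png

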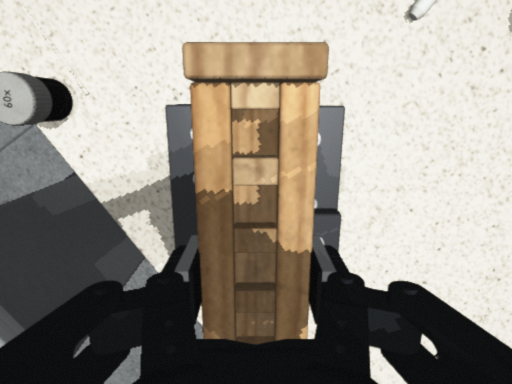

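Rack is centred (cols 192–320 over pile 168–343) and parallel. Lower.

Request:
jog_arm:
  deltas:
    - [[0, 0, 0], [-0.001, 0.01, 0], 0]
    - [[0, 0, 0], [-0.001, 0.025, 0], 0]
    - [[0.003, 0, 0.002], [-0.001, 0.036, 0], 0]
    - [[0.003, 0, 0.002], [-0.001, 0.043, 0], 0]
    - [[0.003, 0, 0.002], [-0.001, 0.047, 0], 0]
    - [[0.003, 0, 0.002], [-0.001, 0.047, 0], 0]
    - [[0.003, 0, 0.002], [-0.001, 0.047, 0], 0]

```text
time: 28.52
eef_pos: [0.4753, -0.0289, 0.0985]
tcp_rot: [-0.335, 0.623, -0.623, 0.335]
contact_force: [0.0, 0.0, -1.8]
opening: 0.526
```

```bash
python3 - <<'E'
from h import *
for i in range(2): c,T=cam('wrist')
E
python3 go.py .4757 -.029 .0936 -.582
```

```text
turn [-0.001, -0.001, -0.001] shift [0.0002, 0.0056, -0.0] rows>= 0.1 | at [ 0.4758 -0.0289  0.0992] psi -0.5833 t 28.62 q [-0.27  0.    2.16  0.    0.98  0.31] open 0.524 F [-0.5  0.1 -2.2]
```

Request:
jog_arm:
  deltas:
    - [[0, 0, 0], [0, 0.002, 0], 0]
    - [[0, 0, 0], [0, 0.004, 0], 0]
    - [[0, 0, 0], [0, 0.0055, 0], 0]
    - [[0, 0, 0], [0, 0.0058, 0], 0]
    - [[0, 0, 0], [0, 0.0058, 0], 0]

```text
time: 29.03
eef_pos: [0.4761, -0.0289, 0.0937]
tcp_rot: [0.335, -0.622, 0.623, -0.336]
contact_force: [0.2, 0.9, -1.4]
opening: 0.524
```

```bash
python3 go.py .4757 -.029 .0936 -.582
```

```text
turn [-0.002, -0.001, -0.001] shift [0.0003, 0.0001, -0.0003] rows>= 0.0 | at [ 0.4761 -0.0289  0.0937] psi -0.5832 t 29.03 q [-0.27  0.01  2.16  0.    0.97  0.31] open 0.524 F [ 0.2  0.9 -1.4]
```

Not quite touching yet; go 1 mm further.

Request:
jog_arm:
  deltas:
    - [[0, 0, 0], [0, 0.0006, 0], 0]
    - [[0, 0, 0], [0, 0.0012, 0], 0]
    - [[0, 0, 0], [0, 0.0012, 0], 0]
    - [[0, 0, 0], [0, 0.0012, 0], 0]

```text
time: 29.37
eef_pos: [0.4763, -0.0287, 0.0934]
tcp_rot: [0.335, -0.622, 0.623, -0.336]
contact_force: [-1.7, 2.6, 5.8]
opening: 0.522
```

Contact (5.8 N). Release gently and rise.

Request:
jog_arm:
  deltas:
    - [[0, 0, 0], [0, 0, 0], 0.7]
    - [[0, 0, 0], [0, 0, 0], 0.8]
    - [[0, 0, 0], [0, 0, 0], 0.95]
    - [[0, 0, 0], [0, 0, 0], 0.95]
    - [[0, 0, 0], [0, 0, 0], 0.95]
    - [[0, 0, 0], [0, 0, 0], 0.95]

```text
time: 29.87
eef_pos: [0.4763, -0.0288, 0.0933]
tcp_rot: [0.335, -0.622, 0.623, -0.336]
contact_force: [0.2, 0.7, 0.2]
opening: 0.954
```

Request:
jog_arm:
  deltas:
    - [[0, 0, 0], [0, -0.01, 0], 0.95]
    - [[0, 0, 0], [0, -0.03, 0], 0.95]
    - [[0, 0, 0], [0, -0.06, 0], 1]
    - [[0, 0, 0], [0, -0.09, 0], 1]
    - [[0, 0, 0], [0, -0.12, 0], 1]
    - [[0, 0, 0], [0, -0.14, 0], 1]
    - [[0, 0, 0], [0, -0.15, 0], 1]
    - [[0, 0, 0], [0, -0.15, 0], 1]
    - [[0, 0, 0], [0, -0.15, 0], 1]

```text
time: 30.62
eef_pos: [0.4758, -0.0287, 0.2431]
tcp_rot: [0.335, -0.622, 0.623, -0.336]
contact_force: [-0.0, -0.5, -0.2]
opening: 1.005
```

```bash
python3 lev.py pics/w21.png | head -12; python3 - <<'E'
from fit import *
c,T=cam('wrist'); P=cloud(c,T)
q=P[(P[...,2]>.105)&(P[...,2]<.135)&(abs(P[...,0]-.476)<.12)&(abs(P[...,1]+.028)<.12)]
print(len(q),np.percentile(q[:,2],[2,50,98]),cv2.minAreaRect((q[:,:2]*1000).astype(np.float32)))
c,T=cam('scene'); cv2.imwrite('pics/s21.png',c['pixels'])
E
python3 go.py .42 -.2 .3 -.582
```

```text
cam local [ 1. 65.] 0.38314116809553245
[  82 2117    1    0    0    0   16   14    0    0  112 2432   32   34
  266 5516    2 1339]
42 53 x+ 30 med 60.57 slope -0.7709 at0 48.03
top x- (np.float64(-62.3), array([-62.2, -62.7, -62.1, -62.4, -61.9, -62.4, -62.9, -61.8, -62.4,
       -61.9]))
top y- (np.float64(-64.8), array([-64.7, -64.9, -64.8, -64.9, -64.7, -64.8]))
top x+ end (np.float64(66.01), array([65.8, 66.5, 65.9, 66.4]))
top y+ end (np.float64(63.87), array([63.9, 63.9, 63.9]))
mid x+ (np.float64(66.97), array([67.5, 66.8, 67.4, 66.7, 66.9, 66.4]))
mid y+ (np.float64(62.68), array([62.7, 62.7, 62.7]))
zs 55.30436127307928 39.37329945333939 21
9090 [0.11512448 0.11748276 0.12837816] ((475.85662841796875, -27.82367706298828), (170.2353515625, 46.14068603515625), 56.45851516723633)
turn [0.002, -0.001, 0.0] shift [0.1735, -0.0586, 0.0483] rows>= 4.5 | at [ 0.4752 -0.0285  0.2414] psi -0.5832 t 30.87 q [-0.27 -0.17  2.04  0.    1.28  0.31] open 1.001 F [-0.1 -0.1 -1.1]
```

View pics/w21.png

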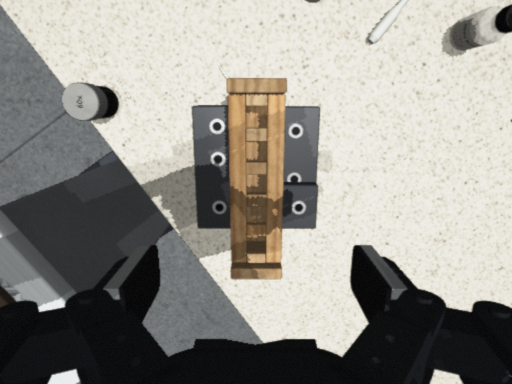

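View pics/s21.png

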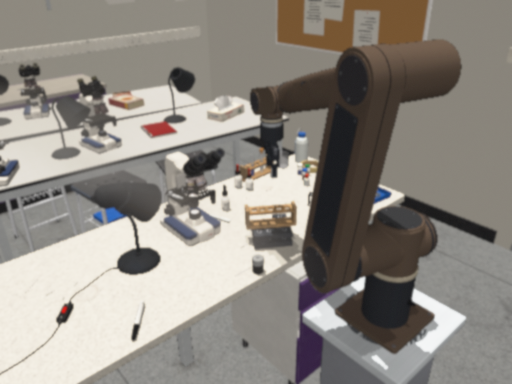

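```bash
python3 - <<'E'
from h import *
print(ctrl.sign_off())
E
```

```text
the job is handed in; nothing more can be done
None
```

The riser is built, the tube rack stands on it, and the job is handed in. It took about 31 s of the 72 s, with the gripper open and roughly 0.1 m above the rack.

- **Plates:** The left plate went on the base first, with its heel over the base's empty corner. The right plate went on top, with its heel over the base's heel.
- **One correction:** My first placing of the top plate was about 3 mm off. I gripped it again, shifted it about 2 mm, and measured again.
- **Pile check:** After that shift, and before the rack went on, the outer edges of the three plates agreed to within about 1.5 mm in the wrist camera's range data. The top faces of the two loose plates measured about 39 and 55 mm high, as expected. After the rack was placed, the top and middle plates read within about 1 mm of their earlier positions. The base's edges could not be seen then, so I did not measure them again.
- **Rack check:** It stands upright, with its centre about 0.5 mm from my estimate of the pile's centre. Its yaw is -0.585 rad against -0.582 rad for the base, and its highest point is 128 mm above the bench (56 + 72 expected).
- **Base plate and bystanders:** I did not re-measure the base plate against its position at the start. It read the same before and after I shifted the top plate. The can and the bottles look untouched and upright in the pictures I took; I did not measure them.
- **Disagreement:** The first base position estimates from the top and wrist cameras differed by about 3 mm. I used a value between them, then went by the edges measured on the pile itself.

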